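Set the strip cutter's length stop in its hidden notch and latch the guard

ROBOT

A 7-joint arm with a two-finger parallel gripper is mounted at the origin on a cart in front of the work surface, level with it; the furniture and walls round the work are solid. World frame = base frame: x ahead of the robot, y to its left, z up, the work surface at z = 0. Lengths are in m, angles in rad, forces in N, time in s.
With the tool pointing down it reaches from about 0.425 to 0.925 m from the base axis. Payload 6.8 kg.
Tool frame: the origin (TCP) lies midway between the tips of the shut fingers; the grasp point (between the pads) lies 19 mm behind it; z points along the fingers, y is the direction in which the jaws open and shut (so a half turn about z gives the same grasp; the last joint's range is limited). The gripper opens to 85 mm and grips with 20 to 120 N. Pads are 22 mm wide; open, the fingers measure 114 mm over their backs; the gripper's body (76 mm by 85 mm) begins 54 mm behind the grasp point. The pads swing forward as they close: fully open they stand 13 mm farther back than shut.
Start: joints at [-1.294, 0.477, 0.022, 1.555, -0.011, 1.109, -0.083], TCP at [0.253, 0.626, 0.231] pointing down, gripper open.
Joint ranges: [-2.96, 2.96], [-0.34, 2.1], [-1.41, 1.46], [0.24, 2.44], [-1.37, 4.51], [0.17, 1.92], [-2.96, 2.96]. Speed limits (rad/s): [2.39, 2.39, 3.14, 3.14, 3.14, 3.14, 3.14].

INTERFACE

Orientations are given as a unit quaternion [w, x, y, z].
In Python, from station import * gives the robot as it stands. The module is installed in compiled form; this text tells all that it offers.
- The arm moves only by the tool jog_arm, never from a script. Its arguments are lists of equal length, an entry for each row: "dp": the shift along the tool's x, y, z in units of 25 mm (1.0 is 25 mm), a list of three; "angular": the turn, a rotation vector about the tool's x, y, z in units of 5 degrees (1.0 is 5 degrees), a list of three; "claw": the finger opening in mm, from 0 to 85.4. A call has exactly 5 rows; each row is the pose to reach, as a shift and turn from the pose commanded when the call began, along the tool's axes at that moment; what a row does not reach only later rows make up. A row lasts 1/10 s, in which the tool goes at most 50 mm and 8.59 degrees, less where a joint would pass 70% of its speed; a pose out of reach is approached as far as the arm can. A call with a gripper value outside its range is refused whole. The fingers move at their own pace and stop on an object; "grip_force" is the grip in N (left out, the last holds). Time passes only in rows, so rows that repeat a pose let the fingers close, or fill a call up. It gives the time, the measured TCP pose, the force and the opening at its end, in the units of the state.
- get_obs(): the state, without advancing time (a new reading comes with each control period).
- read_camera(name): name is "scene" or "top"; returns a dict with "pixels" (384x512x3 uint8, blue, green, red), "camera_matrix" (3x3 intrinsics, pixels), "k1" (the pictures are not rectified: a ray, as slopes to the right and down, at radius r is drawn at 1 + k1 r^2 times it, then the intrinsics apply), "rvec" (rotation vector, rad) and "tvec" (3), from world to camera coordinates, as OpenCV has them. Camera axes: x right, y down, z forward; pixel columns grow to the right and rows downward; lengths in m; the calibration is good to about 2 mm. A picture is of the moment at which its call begins. There is no depth.
- hand_in(): hands the job in, once; it reports no verdict.
The state is a dict: "t": time; "q": joint angles; "joint_vel": joint speeds; "joint_torque": joint torques, N m; "eef_pos": TCP position; "tool_rot": TCP orientation; "contact_force": force on the tool from outside, world axes, zero at the start; "torque": the same for the moment, N m; "gripper_width": opening from 0.0 (shut) to 1.0 (fully open).
Only numpy, scipy, OpenCV 4.12 (cv2) and the standard library are available. Lean on these libraries where they do the work, as an engineer would, in place of code of your own. Each camera call takes 0.05 s, during which the arm holds its last target.

TASK

Get the strip cutter ready for work: first take the wax tin and the printing block off it and stand both upright on the plywood board beside it. Then slide the length stop to the left along its rail until its sprung plunger drops into the notch hidden under the hood, stop there and leave it seated; last, swing the open guard shut until its latch snaps in. Leave everything else where it is.

Things in the scene. Friction and masses are not known exactly. Their poses are not given: they have to be found in the camera images.
- work_board: Fixed plywood board on the table, on which everything here stands: 280 mm (x) by 950 mm (y), 24 mm thick, so that its top is 24 mm above the origin, which is at the centre of its underside.
- strip_cutter: Fixed table-top strip cutter, a flat grey machine 220 mm (its x) by 460 mm (its y); origin at the centre of its underside, on the board; x to the back, y to the left. Its bed is 16 mm high. At the back an aluminium hood (x 49 to 109, y -101 to 233 mm, 54 mm high) covers the stop rail. The right end (y -222 to -128 mm) is the cutter with its guard.
- cutter_strike (a point): Top of the steel strike that catches the guard's latch: 22 mm wide (y), 18 mm (x), 36 mm above the board, at x -82, y -175 mm of the cutter. Also at this end: a black cutter head 31 mm high (x 36 to 64, y -170 to -135 mm) and two hinge posts 49 mm high (x 60 to 82 mm, y -222 and -128 mm).
- stop_tab (a point): Point in the upright black tab of the length stop, 70 mm above the board. The tab is 24 mm (x) by 12 mm (y of the cutter), from 44 to 85 mm above the board. Its aluminium carriage (x -18 to 48 mm of the cutter, 52 mm long in y, 44 mm high) has a fence 5 mm thick across the bed, from x -100 mm, 37 mm high. It slides only along the cutter's y and takes 2 to 4 N.
- length_stop (a joint): How far the length stop stands to the left of its right end position, in m, 0 to 0.24. The tab's y in the cutter's frame is this value - 0.060. It starts at 0 to 0.04; the notch is somewhere between 0.115 and 0.205 and cannot be seen.
- stop_pin (a joint): How far the sprung plunger has dropped, in m: about 0 while its nose rides on the rail under the hood, about 0.007 in the notch. Its spring (10 N) presses it down by itself. In the notch it stops the carriage with about 2 mm of play; nose and notch are tapered, so that a push of more than about 35 N drives it out again, past the notch (it can be slid back).
- pin_head (a point): Top of the plunger's round steel head, 14 mm wide, 33 mm behind the tab on the carriage: 58 mm above the board while riding, about 51 mm once the plunger sits in the notch.
- guard (a joint): Opening angle of the guard in rad: 0 shut, 1.57 upright. Starts at 1.36 to 1.50 and stays where it is left (a stiff hinge, about 2 N at the edge); latched it reads -0.01 to 0.02.
- guard_bolt (a joint): How far the guard's bevelled latch bolt is pushed back into its case, in m: 0 when out (at the start and when snapped in under the strike), up to 0.007 while it rides over the strike. Pressed down at the guard's edge, about 8 to 14 N takes it over.
- guard_edge (a point): Middle of the upper face of the guard's free edge, 139 mm from the hinge axis. The guard is a clear plate in a grey frame, 94 mm wide, 146 mm from hinge to edge, 6 mm thick, with a black finger lip 60 mm wide reaching 17 mm beyond. Shut, it lies level with its edge towards the robot, top 45 mm above the board; open, it stands at the back and its upper face looks away from the robot.
- guard_hinge (a point): Middle of the guard's hinge axis, which runs along the cutter's y through x 70, y -175 mm, 42 mm above the board.
- tin_center (a point): Centre of the round dark wax tin, diameter 62 mm, 46 mm high, 0.12 kg, standing under the open guard. The point is half-way up (23 mm above its base).
- block_center (a point): Centre of the small square printing block of grey-brown wood with brass relief on top, 50 x 50 mm, body 26 mm high (31 mm with the relief), 0.1 kg, that lies on the cutter's bed to the left of the stop. The point is 13 mm above its base; its x and y are the sides.
- bone_folder: Bystander on top of the hood: pale flat bone folder, 145 (x) x 23 x 4 mm; origin at the centre of its underside.
- paste_pot: Bystander: pale enamel pot, 75 mm across, 75 mm high; origin at the centre of its underside.
- paint_tin: Bystander: paint tin, 57 mm across, 72 mm high; origin at the centre of its underside.
- glass_jar: Bystander: glass jar with lid, 69 mm across, 84 mm high; origin at the centre of its underside.
- ink_bottle: Bystander: stoneware bottle with cork, 49 mm across, 80 mm high; origin at the centre of its underside.
- other_block: Bystander: larger printing block of dark wood, 50 (x) x 70 (y) x 26 mm; origin at the centre of its underside.
- seam_roller: Bystander: wooden seam roller lying flat at the left end of the board, 178 (x) x 59 (y, at the roller, +x end) x 33 mm, handle 28 mm thick; origin at the centre of its underside.
- tape_roll: Bystander: roll of masking tape lying flat, 104 mm across, 25 mm high; origin at the centre of its underside.

How it is judged:
On the way, in this order (a step that is already met when the one before it is completed fails the run):
1. the wax tin and the printing block stand upright on the board (height (world z) of tin_center between 0.042 and 0.052 m and angle between each of tin_center, block_center's own z axis and vertical below 0.15 rad and height (world z) of block_center between 0.032 and 0.042 m), for 0.2 s.
2. the length stop's plunger has dropped into the notch (value of joint stop_pin above 0.0045 m), for 0.3 s.
3. the guard is shut and its latch has snapped in (value of joint guard below 0.025 rad and value of joint guard_bolt below 0.003 m), for 0.2 s.
At the end, for the whole second after the job is handed in: Wax tin and printing block stand on the plywood board itself (not on the cutter), upright within 0.15 rad; the stop's plunger sits in the notch (dropped more than 4.5 mm); the guard is shut (under 0.025 rad) with its bolt out under the strike (pushed back less than 3 mm) (all of step 1 and all of step 3 and value of joint stop_pin above 0.0045 m); the robot touches nothing.
It fails at once if another thing (bone folder, pot, paint tin, jar, bottle, second block, tape, seam roller) is moved more than 30 mm (distance of any of bone_folder, paste_pot, paint_tin, glass_jar, ink_bottle, other_block, tape_roll, seam_roller from where it was at the start of the episode above 0.03 m).
It fails at once if another thing is tipped (angle between any of bone_folder, paste_pot, paint_tin, glass_jar, ink_bottle, other_block, tape_roll, seam_roller's own z axis and vertical above 0.3 rad).
It also fails if it takes over 72 s, if anything falls off the work surface, if the arm or the gripper's body presses on something with over 40 N, if the wrist force passes 120 N, or if a joint passes its speed limit or range.

## Working session

There is one attempt and no reset: what is moved stays moved. The work goes in short steps, Python scripts to look and compute and a tool call to move; the robot and the scene stay as the last step left them, time stands still between calls to the robot, and variables do not carry over. Pictures are saved under pics/ and viewed, and the job is handed in when it is done.

Besides the shell and the picture viewer there is one more tool, called after ">>>" as name(argument=value, ...), one argument or row to a line, values as JSON. jog_arm: Moves the arm, as the interface text tells. Its arguments: {"type":"object","properties":{"dp":{"type":"array","items":{"type":"array","items":{"type":"number"}}},"angular":{"type":"array","items":{"type":"array","items":{"type":"number"}}},"claw":{"type":"array","items":{"type":"number"}},"grip_force":{"type":"number"}},"required":["dp","angular","claw"]}

```bash
mkdir -p pics; cat > h.py <<'E'
from station import *
import numpy as np, cv2
from scipy.spatial.transform import Rotation as R
def snap(name,fn,crop=None,scale=1):
    c=read_camera(name); im=c["pixels"]
    np.savez(f'{name}.npz',**{k:np.array(v) for k,v in c.items()})
    cv2.imwrite('pics/full_'+fn,im)
    if crop: x0,y0,x1,y1=crop; im=im[y0:y1,x0:x1]
    if scale!=1: im=cv2.resize(im,None,fx=scale,fy=scale,interpolation=cv2.INTER_CUBIC)
    cv2.imwrite('pics/'+fn,im)
    return c
def cam(name):
    return dict(np.load(f'{name}.npz'))
def ray(c,u,v):
    K=c["camera_matrix"];k1=float(c["k1"])
    xd=(u-K[0,2])/K[0,0]; yd=(v-K[1,2])/K[1,1]
    x,y=xd,yd
    for _ in range(50):
        r2=x*x+y*y; x=xd/(1+k1*r2); y=yd/(1+k1*r2)
    Rm,_=cv2.Rodrigues(np.array(c["rvec"],float)); t=np.array(c["tvec"],float).ravel()
    o=-Rm.T@t; d=Rm.T@np.array([x,y,1.0]); return o,d/np.linalg.norm(d)
def at_z(c,u,v,z):
    o,d=ray(c,u,v); return o+d*(z-o[2])/d[2]
def proj(c,P):
    P=np.atleast_2d(P); Rm,_=cv2.Rodrigues(np.array(c["rvec"],float)); t=np.array(c["tvec"],float).ravel()
    p=P@Rm.T+t; x=p[:,0]/p[:,2]; y=p[:,1]/p[:,2]; r2=x*x+y*y; s=1+float(c["k1"])*r2; K=c["camera_matrix"]
    return np.c_[K[0,0]*x*s+K[0,2],K[1,1]*y*s+K[1,2]]
def tri(c1,p1,c2,p2):
    o1,d1=ray(c1,*p1);o2,d2=ray(c2,*p2)
    A=np.c_[d1,-d2]; s=np.linalg.lstsq(A,o2-o1,rcond=None)[0]
    a=o1+s[0]*d1;b=o2+s[1]*d2
    return (a+b)/2,np.linalg.norm(a-b)
E
python3 - <<'E'
from h import *
o=get_obs(); print(o)
for n in("scene","top"):
    c=snap(n,f'{n}0.png'); o_,d=ray(c,256,192); print(n,o_,d,c["k1"],c["camera_matrix"])
E
```

```text
{'t': 0.0, 'q': array([-1.29415939,  0.47783705,  0.02235458,  1.55646567, -0.01155963,
        1.10932817, -0.08306774]), 'joint_vel': array([ 4.36093804e-04, -1.00286164e-05,  2.23389843e-04,  2.22719206e-03,
       -4.37665638e-04, -1.77576947e-03,  5.87136213e-05]), 'joint_torque': array([ 1.87132387e-04, -5.96462417e+01,  1.60759930e+00, -2.81197375e+01,
        1.24140125e-02,  9.21385858e-03,  1.19085780e-05]), 'eef_pos': array([0.25311578, 0.62508435, 0.23029524]), 'tool_rot': array([-1.34625496e-04,  1.91177287e-01,  9.81555058e-01, -9.45856568e-04]), 'contact_force': array([ 0.4097486 , -0.76172835, -0.56142116]), 'torque': array([-0.02419451,  0.02768111,  0.03240063]), 'gripper_width': 1.0023960618015164}
scene [-0.47774515 -0.41878765  1.09699365] [ 0.65372199  0.31683444 -0.6872143 ] -0.07923604563002594 [[398.90993572   0.         258.55018347]
 [  0.         398.90993572 194.81992633]
 [  0.           0.           1.        ]]
top [0.23547308 0.04209676 1.20986044] [ 0.21906547 -0.00958874 -0.97566304] 0.036327454134184325 [[365.79364227   0.         257.71215876]
 [  0.         365.79364227 191.77023638]
 [  0.           0.           1.        ]]
```

View pics/scene0.png

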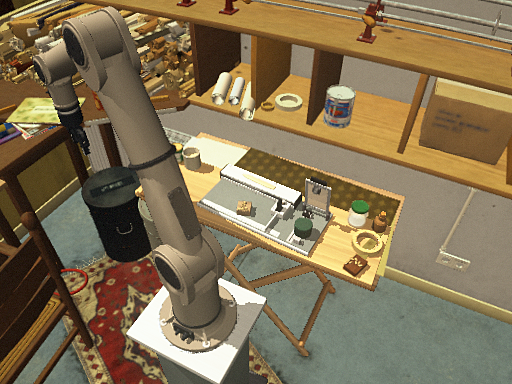

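View pics/top0.png

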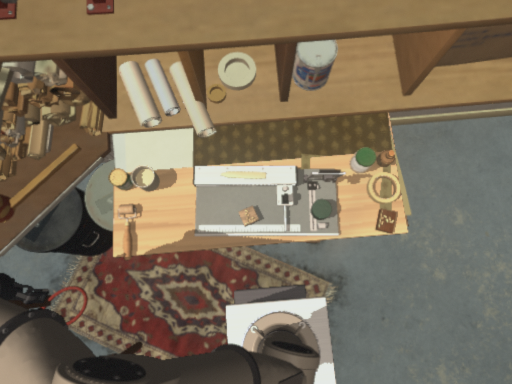

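```bash
python3 - <<'E'
from h import *
im=cv2.imread('pics/top0.png'); 
cv2.imwrite('pics/t1.png',cv2.resize(im[140:260,100:260],None,fx=5,fy=5,interpolation=cv2.INTER_CUBIC))
cv2.imwrite('pics/t2.png',cv2.resize(im[140:260,260:420],None,fx=5,fy=5,interpolation=cv2.INTER_CUBIC))
im=cv2.imread('pics/scene0.png'); 
cv2.imwrite('pics/s1.png',cv2.resize(im[130:290,190:400],None,fx=3.75,fy=3.75,interpolation=cv2.INTER_CUBIC))
E
```

```text
(no output)
```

View pics/t1.png

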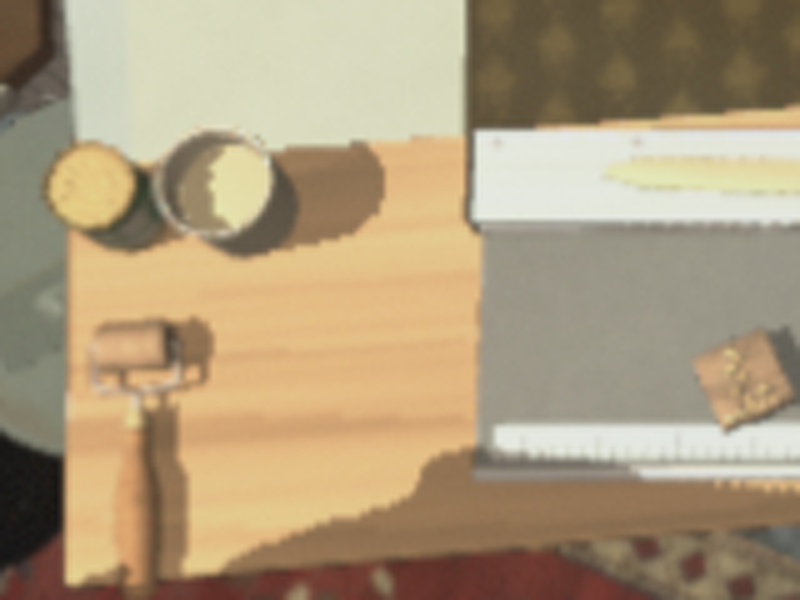

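View pics/t2.png

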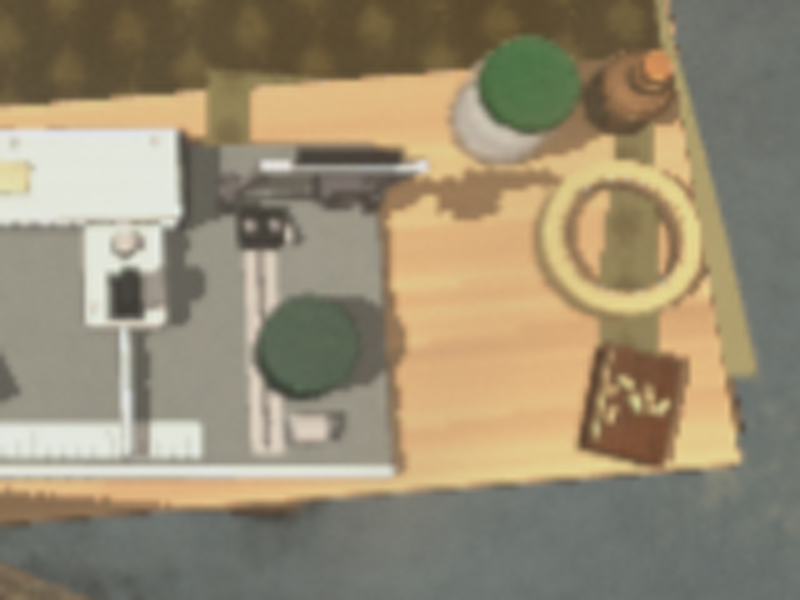

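View pics/s1.png

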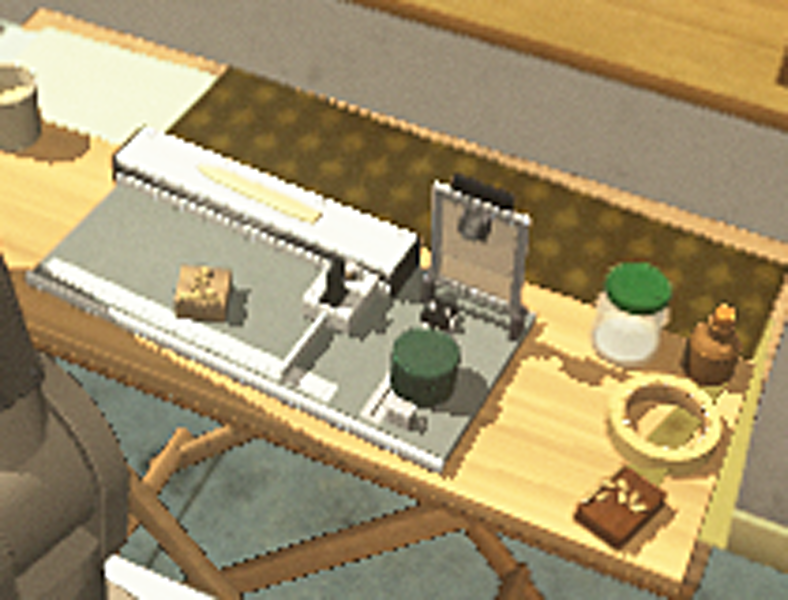

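```bash
python3 - <<'E'
from h import *
c=cam("top"); s=cam("scene")
def T(k,x,y): return (100+160*(k-1)+(x-0)/5-0.4,140+y/5-0.4)
def S(x,y): return (190+x/3.75-.37,130+y/3.75-.37)
print('top:')
for n,p,z in [('bed FR',T(2,395,470),.04),('bed FL',T(1,475,475),.04),('hood BR',T(2,180,130),.078),('hood BL',T(1,472,130),.078),('hood FR',T(2,182,220),.078),('hood FL',T(1,472,222),.078),('tin top',T(2,310,344),.086),('tabtop',T(2,125,285),.109),('pinhead',T(2,127,243),.082),('strike',T(2,312,428),.06),
 ('block a',T(1,762,330),.071),('block b',T(1,694,365),.071),('block c',T(1,730,430),.071),('block d',T(1,795,390),.071),
 ('tape',T(2,620,238),.049),('ob a',T(2,602,345),.05),('ob b',T(2,690,360),.05),('ob c',T(2,662,465),.05),('ob d',T(2,582,448),.05),('jar',T(2,530,84),.108),
 ('boardFR',T(2,740,465),.024),('boardFL',T(1,68,585),.024),('seam handle end',T(1,140,590),.04),('seam roller L',T(1,92,345),.05),('seam roller R',T(1,175,345),.05),('paste',T(1,215,185),.099),('paint',T(1,92,187),.096),('guard edge',T(2,343,165),.2)]:
    print(n,np.round(at_z(c,*p,z),4))
print('scene')
for n,p,z in [('bed FR',S(443,470),.04),('bed FL',S(30,278),.04),('hood FR',S(385,283),.078),('hood BR',S(415,238),.078),('hood FL',S(115,165),.078),('tin top',S(426,352),.086),('block top',S(205,280),.068)]:
    print(n,np.round(at_z(s,*p,z),4))
E
```

```text
top:
bed FR [ 0.3408 -0.2206  0.04  ]
bed FL [0.3756 0.2372 0.04  ]
hood BR [ 0.5658 -0.1032  0.078 ]
hood BL [0.5931 0.2229 0.078 ]
hood FR [ 0.5063 -0.0982  0.078 ]
hood FL [0.5321 0.2257 0.078 ]
tin top [ 0.4187 -0.1681  0.086 ]
tabtop [ 0.4609 -0.0552  0.109 ]
pinhead [ 0.4934 -0.0615  0.082 ]
strike [ 0.3695 -0.1677  0.06  ]
block a [0.4483 0.0471 0.071 ]
block b [0.4295 0.0916 0.071 ]
block c [0.3866 0.0721 0.071 ]
block d [0.4084 0.0295 0.071 ]
tape [ 0.4776 -0.3831  0.049 ]
ob a [ 0.4086 -0.3603  0.05  ]
ob b [ 0.3944 -0.4142  0.05  ]
ob c [ 0.3296 -0.3856  0.05  ]
ob d [ 0.3442 -0.3374  0.05  ]
jar [ 0.5684 -0.3212  0.108 ]
boardFR [ 0.3277 -0.4446  0.024 ]
boardFL [0.3297 0.5001 0.024 ]
seam handle end [0.3214 0.4492 0.04  ]
seam roller L [0.4784 0.4759 0.05  ]
seam roller R [0.4739 0.4232 0.05  ]
paste [0.5638 0.3814 0.099 ]
paint [0.5697 0.4588 0.096 ]
guard edge [ 0.5017 -0.178   0.2   ]
scene
bed FR [ 0.334  -0.2204  0.04  ]
bed FL [0.3708 0.2338 0.04  ]
hood FR [ 0.49   -0.0959  0.078 ]
hood BR [ 0.5617 -0.0981  0.078 ]
hood FL [0.5211 0.2214 0.078 ]
tin top [ 0.4177 -0.1662  0.086 ]
block top [0.4235 0.0644 0.068 ]
```

```bash
cat > fit.py <<'E'
from h import *
from scipy.optimize import least_squares
c=cam("top"); s=cam("scene")
def T(k,x,y): return (100+160*(k-1)+x/5-0.4,140+y/5-0.4)
def S(x,y): return (190+x/3.75-.37,130+y/3.75-.37)
M=[((-.11,-.23,.04),c,T(2,395,468)),((-.11,.23,.04),c,T(1,476,473)),((.109,-.101,.078),c,T(2,180,130)),((.109,.233,.078),c,T(1,472,130)),((.049,-.101,.078),c,T(2,182,220)),((.049,.233,.078),c,T(1,472,222)),
((-.11,-.23,.04),s,S(443,470)),((-.11,.23,.04),s,S(30,276)),((.049,-.101,.078),s,S(387,280)),((.109,-.101,.078),s,S(417,238)),((.049,.233,.078),s,S(115,170))]
def w(p,P): 
    a=p[2];P=np.array(P);return np.array([p[0]+np.cos(a)*P[0]-np.sin(a)*P[1],p[1]+np.sin(a)*P[0]+np.cos(a)*P[1],P[2]])
f=lambda p: np.concatenate([proj(cc,w(p,P))[0]-np.array(q) for P,cc,q in M])
r=least_squares(f,[.468,0,-.077],loss='soft_l1'); print(r.x); print(np.round(r.fun.reshape(-1,2),1))
np.save('cut.npy',r.x)
for n,P in dict(strike=(-.082,-.175,.06),hinge=(.07,-.175,.066),edgeshut=(-.069,-.175,.069),postR=(.07,-.222,.073)).items(): print(n,np.round(w(r.x,P),4))
E
python3 fit.py
```

```text
[ 0.46522143  0.00088465 -0.07843663]
[[-0.1  1.5]
 [-0.7  1.1]
 [ 1.6 -0.2]
 [-0.5  0.3]
 [ 1.7 -0.1]
 [-1.2  0. ]
 [ 0.2 -0.8]
 [-0.7 -0.4]
 [ 3.2 -1.3]
 [ 2.4  0.2]
 [-0.3 -3.6]]
strike [ 0.3698 -0.1672  0.06  ]
hinge [ 0.5213 -0.1791  0.066 ]
edgeshut [ 0.3827 -0.1682  0.069 ]
postR [ 0.5176 -0.2259  0.073 ]
```

>>> jog_arm(
  dp=[
    [0,0,0],
    [0,0,0],
    [0,0,0],
    [0,0,0],
    [0,0,0],
  ],
  angular=[
    [0,0,1],
    [0,0,2],
    [0,0,3],
    [0,0,4],
    [0,0,4],
  ],
  claw=[85,85,85,85,85],
  grip_force=30,
)

```text
t: 0.6
eef_pos: [0.2532, 0.6254, 0.2308]
tool_rot: [0.0, 0.359, 0.933, -0.0]
contact_force: [0.2, 0.2, -0.5]
gripper_width: 0.993
```

```bash
cat >> h.py <<'E'
def plan(pos,jaw,tilt=0,taz=0,extra=None):
    """pos world TCP, jaw = deg world angle of tool y, pointing down. prints dp/25mm and ang/5deg"""
    o=get_obs(); q=o["tool_rot"]; Rc=R.from_quat([q[1],q[2],q[3],q[0]])
    a=np.deg2rad(jaw); best=None
    for aa in (a,a+np.pi):
        y=np.array([np.cos(aa),np.sin(aa),0]); z=np.array([0,0,-1.]); x=np.cross(y,z)
        Rt=R.from_matrix(np.c_[x,y,z])
        if extra is not None: Rt=R.from_rotvec(extra)*Rt
        rv=(Rc.inv()*Rt).as_rotvec(degrees=True)
        res=(np.round(Rc.inv().apply(np.array(pos)-o["eef_pos"])/.025,2),np.round(rv/5,2))
        print(round(np.rad2deg(aa)),'dp',res[0].tolist(),'ang',res[1].tolist())
    print('t',o["t"],'q',np.round(o["q"],2),'tcp',np.round(o["eef_pos"],4),'F',np.round(o["contact_force"],1),'w',round(o["gripper_width"]*85.4,1))
E
python3 - <<'E'
from h import *
plan((.42,.061,.20),-65)
E
```

```text
-65 dp [-20.08, -12.28, 1.25] ang [0.0, 0.01, 22.58]
115 dp [-20.08, -12.28, 1.25] ang [-0.01, 0.0, -13.42]
t 0.6 q [-1.35  0.48  0.1   1.56 -0.05  1.11 -0.4 ] tcp [0.2532 0.6254 0.2308] F [ 0.2  0.2 -0.5] w 84.8
```

>>> jog_arm(
  dp=[
    [-20.08,-12.28,1.25],
    [-20.08,-12.28,1.25],
    [-20.08,-12.28,1.25],
    [-20.08,-12.28,1.25],
    [-20.08,-12.28,1.25],
  ],
  angular=[
    [0,0,-13.4],
    [0,0,-13.4],
    [0,0,-13.4],
    [0,0,-13.4],
    [0,0,-13.4],
  ],
  claw=[85,85,85,85,85],
)

```text
t: 1.1
eef_pos: [0.3246, 0.3841, 0.2179]
tool_rot: [0.0, -0.013, 1.0, -0.0]
contact_force: [1.5, 0.5, -0.3]
gripper_width: 0.993
```

```bash
python3 - <<'E'
from h import *
plan((.42,.061,.20),115)
E
```

```text
115 dp [-3.49, -13.02, 0.72] ang [-0.0, 0.0, -4.71]
295 dp [-3.49, -13.02, 0.72] ang [0.0, 0.0, 31.29]
t 1.1 q [-1.    0.21  0.    1.98 -0.    0.96  0.6 ] tcp [0.3246 0.3841 0.2179] F [ 1.5  0.5 -0.3] w 84.8
```

>>> jog_arm(
  dp=[
    [-3.5,-13.0,0.72],
    [-3.5,-13.0,0.72],
    [-3.5,-13.0,0.72],
    [-3.5,-13.0,0.72],
    [-3.5,-13.0,0.72],
  ],
  angular=[
    [0,0,-4.7],
    [0,0,-4.7],
    [0,0,-4.7],
    [0,0,-4.7],
    [0,0,-4.7],
  ],
  claw=[85,85,85,85,85],
)

```text
t: 1.6
eef_pos: [0.391, 0.1528, 0.2053]
tool_rot: [0.0, -0.213, 0.977, 0.0]
contact_force: [1.1, -0.7, 0.0]
gripper_width: 0.999
```

```bash
python3 - <<'E'
from h import *
plan((.42,.061,.10),115)
E
```

```text
115 dp [0.48, -3.82, 4.21] ang [0.0, 0.01, -0.08]
295 dp [0.48, -3.82, 4.21] ang [0.01, -0.0, 35.92]
t 1.6 q [-0.65  0.08  0.13  2.17 -0.01  0.9   1.49] tcp [0.391  0.1528 0.2053] F [ 1.1 -0.7  0. ] w 85.3
```

>>> jog_arm(
  dp=[
    [0.48,-3.8,1],
    [0.48,-3.82,3],
    [0.48,-3.82,4.2],
    [0.48,-3.82,4.2],
    [0.48,-3.82,4.2],
  ],
  angular=[
    [0,0,-0.08],
    [0,0,-0.08],
    [0,0,-0.08],
    [0,0,-0.08],
    [0,0,-0.08],
  ],
  claw=[85,85,85,85,85],
)

```text
t: 2.1
eef_pos: [0.4185, 0.0626, 0.0996]
tool_rot: [-0.002, -0.215, 0.977, -0.0]
contact_force: [-0.6, 0.4, 0.8]
gripper_width: 0.998
```

```bash
python3 - <<'E'
from h import *
plan((.42,.061,.042),115)
snap("top","top1.png",(200,140,360,260),5)
snap("scene","sc1.png",(190,130,400,290),3.75)
E
```

```text
115 dp [-0.04, -0.09, 2.3] ang [0.0, -0.04, -0.03]
295 dp [-0.04, -0.09, 2.3] ang [-0.06, -0.01, 35.97]
t 2.1 q [-0.48  0.27  0.21  2.26 -0.09  0.62  1.8 ] tcp [0.4185 0.0626 0.0996] F [-0.6  0.4  0.8] w 85.2
```

View pics/top1.png

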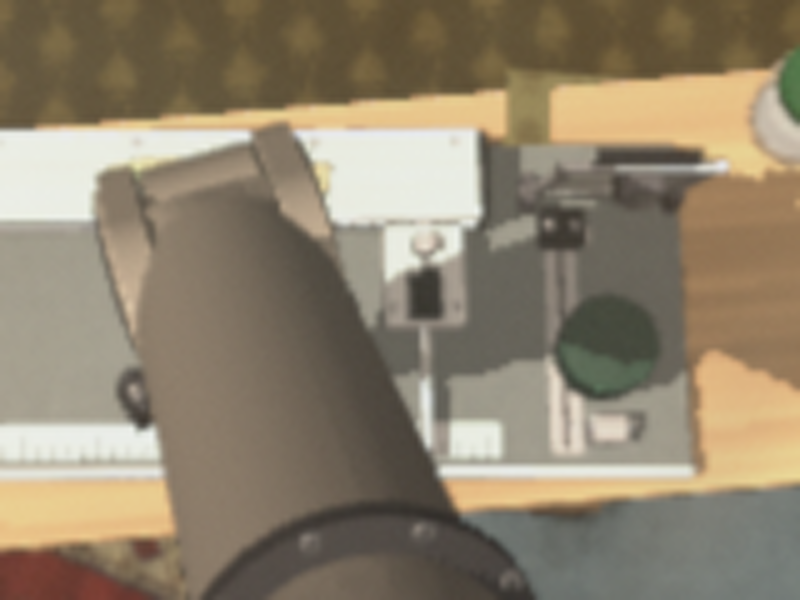

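View pics/sc1.png

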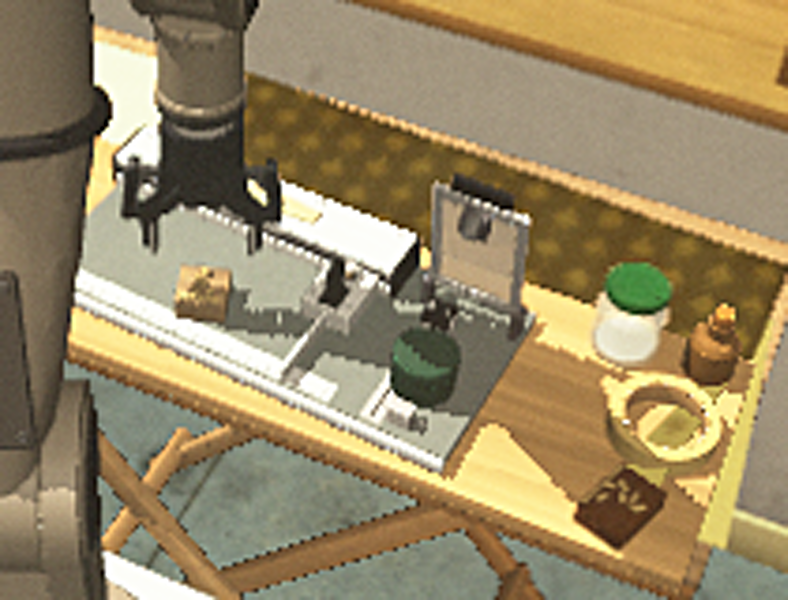

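>>> jog_arm(
  dp=[
    [0,-0.09,0.8],
    [0,-0.09,1.6],
    [0,-0.09,2.3],
    [0,-0.09,2.3],
    [0,-0.09,2.3],
  ],
  angular=[
    [0,0,0],
    [0,0,0],
    [0,0,0],
    [0,0,0],
    [0,0,0],
  ],
  claw=[85,85,85,85,85],
)

```text
t: 2.7
eef_pos: [0.4213, 0.062, 0.0441]
tool_rot: [0.001, -0.216, 0.976, 0.0]
contact_force: [0.3, 0.2, 0.4]
gripper_width: 0.998
```

```bash
python3 - <<'E'
from h import *
plan((.42,.061,.042),115)
snap("scene","sc2.png",(210,160,310,240),8)
E
```

```text
115 dp [0.07, -0.01, 0.08] ang [0.0, 0.03, -0.02]
295 dp [0.07, -0.01, 0.08] ang [0.04, -0.0, 35.98]
t 2.7 q [-0.44  0.39  0.17  2.29 -0.14  0.47  1.86] tcp [0.4213 0.062  0.0441] F [0.3 0.2 0.4] w 85.2
```

View pics/sc2.png

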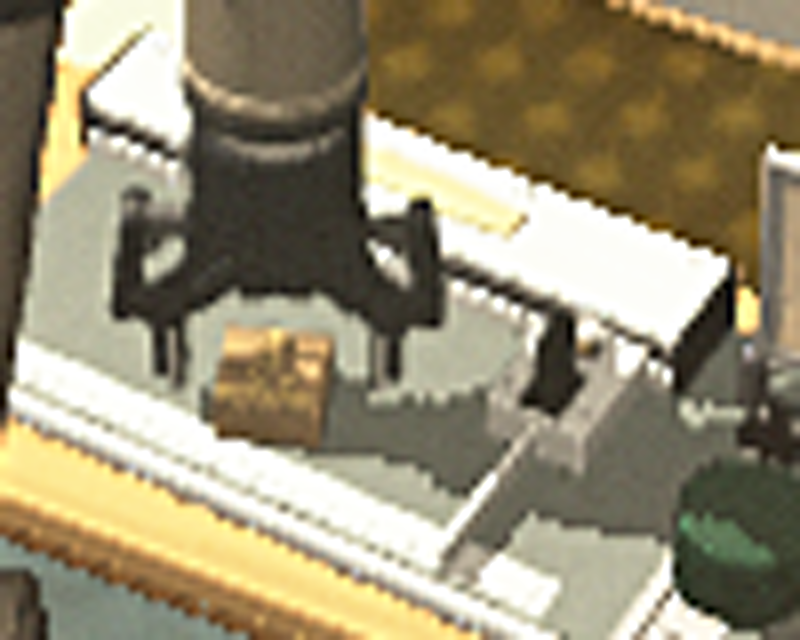

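```bash
python3 - <<'E'
from h import *
t=cam("top"); s=cam("scene")
def box(img,c,cx,cy,yaw,z0,h,crop,k,col,hw=.025):
    a=np.deg2rad(yaw); P=[]
    for z in(z0,z0+h):
        for dx,dy in((-1,-1),(1,-1),(1,1),(-1,1)):
            P.append((cx+hw*(dx*np.cos(a)-dy*np.sin(a)),cy+hw*(dx*np.sin(a)+dy*np.cos(a)),z))
    p=((proj(c,P)-np.array(crop[:2])+.5)*k-.5).astype(int)
    for i in range(4):
        for u,v in((i,(i+1)%4),(4+i,4+(i+1)%4),(i,i+4)): cv2.line(img,tuple(map(int,p[u])),tuple(map(int,p[v])),col,1)
def crop(fn,cr,k): 
    im=cv2.imread('pics/'+fn)[cr[1]:cr[3],cr[0]:cr[2]]; return cv2.resize(im,None,fx=k,fy=k,interpolation=cv2.INTER_CUBIC)
ct=(230,195,270,235); cs=(225,190,265,230)
A=crop('top0.png',ct,10);B=crop('full_sc1.png',cs,10)
for cx,cy,yaw,col in((.42,.061,25,(0,0,255)),):
    box(A,t,cx,cy,yaw,.04,.026,ct,10,col); box(B,s,cx,cy,yaw,.04,.026,cs,10,col)
cv2.imwrite('pics/ov.png',np.hstack([A,B]))
E
```

```text
(no output)
```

View pics/ov.png

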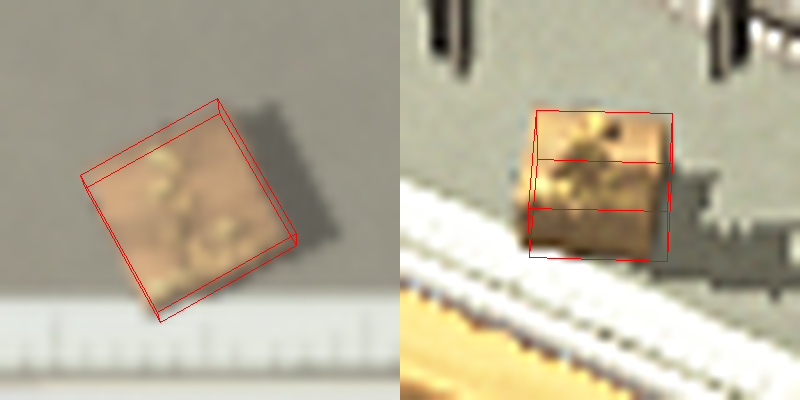

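```bash
python3 - <<'E'
from h import *
plan((.416,.062,.042),116)
E
```

```text
116 dp [0.2, 0.1, 0.09] ang [0.0, 0.03, -0.22]
296 dp [0.2, 0.1, 0.09] ang [0.05, -0.0, 35.78]
t 2.75 q [-0.44  0.39  0.17  2.29 -0.14  0.47  1.86] tcp [0.4215 0.0619 0.0442] F [ 0.2  0.6 -0.3] w 85.0
```

>>> jog_arm(
  dp=[
    [0.2,0.1,0.1],
    [0.2,0.1,0.1],
    [0.2,0.1,0.1],
    [0.2,0.1,0.1],
    [0.2,0.1,0.1],
  ],
  angular=[
    [0,0,-0.2],
    [0,0,-0.2],
    [0,0,-0.2],
    [0,0,-0.2],
    [0,0,-0.2],
  ],
  claw=[85,60,40,40,40],
)

```text
t: 3.25
eef_pos: [0.4149, 0.0611, 0.0408]
tool_rot: [0.0, -0.223, 0.975, 0.0]
contact_force: [-2.1, 0.2, 9.8]
gripper_width: 0.598
```

>>> jog_arm(
  dp=[
    [0,0,0],
    [0,0,0],
    [0,0,0],
    [0,0,0],
    [0,0,0],
  ],
  angular=[
    [0,0,0],
    [0,0,0],
    [0,0,0],
    [0,0,0],
    [0,0,0],
  ],
  claw=[40,40,40,40,40],
)

```text
t: 3.75
eef_pos: [0.4149, 0.0611, 0.0408]
tool_rot: [0.0, -0.223, 0.975, 0.0]
contact_force: [-3.1, -0.4, 9.9]
gripper_width: 0.598
```

```bash
python3 - <<'E'
from h import *
plan((.416,.062,.20),116)
snap("scene","sc3.png",(210,160,310,240),8)
E
```

```text
116 dp [-0.06, 0.01, -6.37] ang [0.0, 0.0, -0.04]
296 dp [-0.06, 0.01, -6.37] ang [0.01, -0.01, 35.96]
t 3.75 q [-0.44  0.39  0.17  2.3  -0.14  0.46  1.87] tcp [0.4149 0.0611 0.0408] F [-3.1 -0.4  9.9] w 51.1
```

View pics/sc3.png

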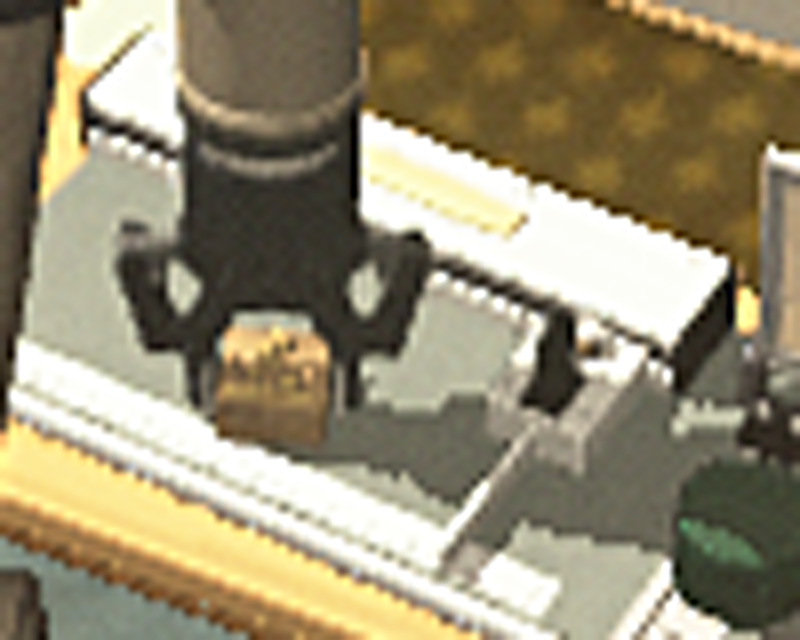

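>>> jog_arm(
  dp=[
    [0,0,-1],
    [0,0,-2],
    [0,0,-3.2],
    [0,0,-3.2],
    [0,0,-3.2],
  ],
  angular=[
    [0,0,0],
    [0,0,0],
    [0,0,0],
    [0,0,0],
    [0,0,0],
  ],
  claw=[40,40,40,40,40],
)

```text
t: 4.3
eef_pos: [0.415, 0.0612, 0.1205]
tool_rot: [0.001, -0.223, 0.975, 0.0]
contact_force: [-0.4, 0.4, -1.0]
gripper_width: 0.595
```

```bash
python3 - <<'E'
from h import *
plan((.46,.29,.12),100)
snap("scene","sc4.png",(190,130,400,290),3.75)
E
```

```text
100 dp [-5.61, 7.45, 0.03] ang [0.0, 0.02, 3.17]
280 dp [-5.61, 7.45, 0.03] ang [-0.03, 0.0, -32.83]
t 4.3 q [-0.49  0.22  0.22  2.26 -0.08  0.67  1.81] tcp [0.415  0.0612 0.1205] F [-0.4  0.4 -1. ] w 50.8
```

View pics/sc4.png

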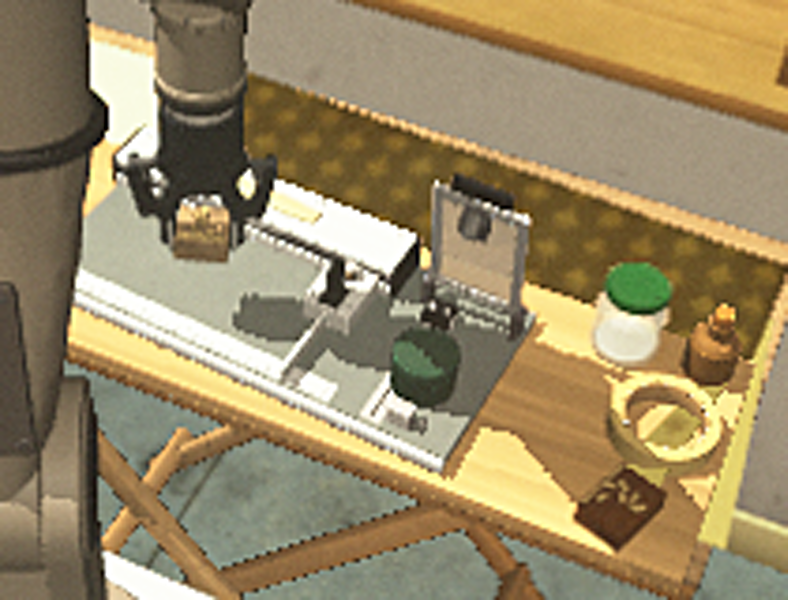

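>>> jog_arm(
  dp=[
    [-5.7,7.8,0],
    [-5.7,7.8,0],
    [-5.7,7.8,0],
    [-5.7,7.8,0],
    [-5.7,7.8,0],
  ],
  angular=[
    [0,0,2],
    [0,0,3],
    [0,0,3],
    [0,0,3],
    [0,0,3],
  ],
  claw=[40,40,40,40,40],
)

```text
t: 4.85
eef_pos: [0.4573, 0.3005, 0.1184]
tool_rot: [-0.001, -0.095, 0.996, -0.001]
contact_force: [1.4, -0.6, -0.4]
gripper_width: 0.592
```

```bash
python3 - <<'E'
from h import *
plan((.46,.30,.0265),100)
E
```

```text
100 dp [-0.11, -0.04, 3.68] ang [-0.01, -0.03, 0.17]
280 dp [-0.11, -0.04, 3.68] ang [0.04, -0.02, -35.83]
t 4.85 q [-0.84  0.41  0.19  1.97 -0.11  0.77  1.16] tcp [0.4573 0.3005 0.1184] F [ 1.4 -0.6 -0.4] w 50.6
```

>>> jog_arm(
  dp=[
    [-0.1,0,1.3],
    [-0.1,0,2.6],
    [-0.1,0,3.3],
    [-0.1,0,3.65],
    [-0.1,0,3.65],
  ],
  angular=[
    [0,0,0],
    [0,0,0],
    [0,0,0],
    [0,0,0],
    [0,0,0],
  ],
  claw=[40,40,40,40,40],
)

```text
t: 5.35
eef_pos: [0.4595, 0.2982, 0.0271]
tool_rot: [-0.002, -0.094, 0.996, -0.001]
contact_force: [0.3, 0.3, -0.7]
gripper_width: 0.594
```

>>> jog_arm(
  dp=[
    [0,0,0],
    [0,0,0],
    [0,0,0],
    [0,0,0],
    [0,0,0],
  ],
  angular=[
    [0,0,0],
    [0,0,0],
    [0,0,0],
    [0,0,0],
    [0,0,0],
  ],
  claw=[40,62,62,62,62],
)

```text
t: 5.85
eef_pos: [0.4608, 0.2993, 0.0294]
tool_rot: [0.0, -0.094, 0.996, 0.0]
contact_force: [0.7, 0.3, -0.1]
gripper_width: 0.726
```

>>> jog_arm(
  dp=[
    [0,0,-1],
    [0,0,-2],
    [0,0,-4],
    [0,0,-6],
    [0,0,-6],
  ],
  angular=[
    [0,0,0],
    [0,0,0],
    [0,0,0],
    [0,0,0],
    [0,0,0],
  ],
  claw=[62,62,62,85,85],
)

```text
t: 6.35
eef_pos: [0.4642, 0.3015, 0.186]
tool_rot: [0.005, -0.094, 0.996, 0.004]
contact_force: [1.0, 1.2, -1.0]
gripper_width: 0.988
```

```bash
python3 - <<'E'
from h import *
plan((.418,-.168,.20),85.5)
snap("scene","sc5.png",(140,110,350,270),3.75)
E
```

```text
86 dp [5.33, -18.1, -0.73] ang [0.09, 0.11, 3.06]
266 dp [5.33, -18.1, -0.73] ang [-0.16, 0.13, -32.94]
t 6.35 q [-0.86  0.32  0.21  1.92 -0.09  0.9   1.15] tcp [0.4642 0.3015 0.186 ] F [ 1.   1.2 -1. ] w 84.4
```

View pics/sc5.png

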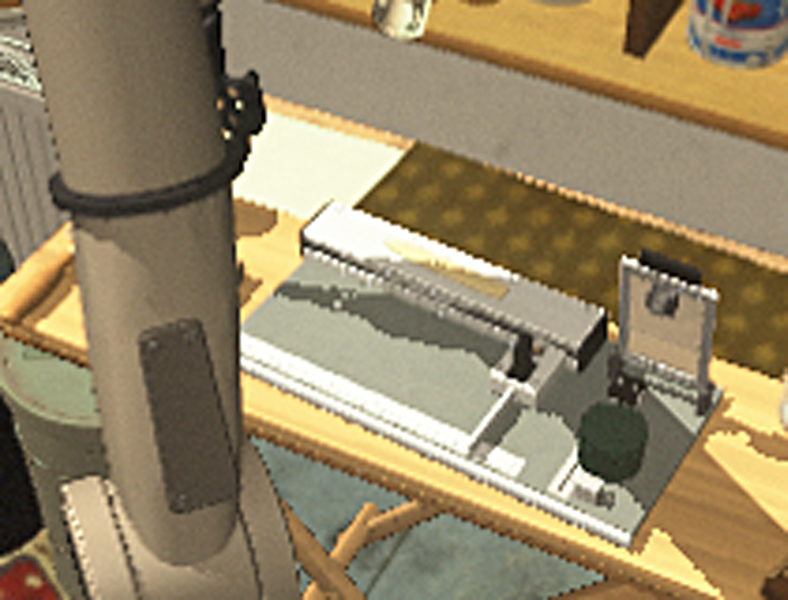

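>>> jog_arm(
  dp=[
    [5.3,-18.1,-2],
    [5.3,-18.1,-2],
    [5.3,-18.1,-2],
    [5.3,-18.1,-2],
    [5.3,-18.1,-2],
  ],
  angular=[
    [0,0,3],
    [0.1,0.1,3],
    [0.1,0.1,3],
    [0.1,0.1,3],
    [0.1,0.1,3],
  ],
  claw=[85,85,85,85,85],
)

```text
t: 6.9
eef_pos: [0.4354, 0.0497, 0.2046]
tool_rot: [-0.005, 0.036, 0.999, -0.005]
contact_force: [0.8, -0.1, 0.6]
gripper_width: 0.998
```

```bash
python3 - <<'E'
from h import *
plan((.417,-.167,.20),85.5)
E
```

```text
86 dp [0.1, -8.7, 0.27] ang [-0.12, -0.1, 0.07]
266 dp [0.1, -8.7, 0.27] ang [0.16, -0.19, -35.93]
t 6.9 q [-0.62  0.12  0.39  2.14 -0.05  0.91  1.3 ] tcp [0.4354 0.0497 0.2046] F [ 0.8 -0.1  0.6] w 85.2
```

>>> jog_arm(
  dp=[
    [0.1,-8.7,0],
    [0.1,-8.7,0],
    [0.1,-8.7,0],
    [0.1,-8.7,1],
    [0.1,-8.7,2],
  ],
  angular=[
    [-0.12,-0.1,0],
    [-0.12,-0.1,0],
    [-0.12,-0.1,0],
    [-0.12,-0.1,0],
    [-0.12,-0.1,0],
  ],
  claw=[85,85,85,85,85],
)

```text
t: 7.4
eef_pos: [0.4182, -0.17, 0.1581]
tool_rot: [0.003, 0.039, 0.999, -0.0]
contact_force: [0.7, -0.1, -0.6]
gripper_width: 0.995
```

```bash
python3 - <<'E'
from h import *
plan((.417,-.167,.11),85.5)
snap("scene","sc6.png",(190,130,400,290),3.75)
snap("top","top6.png",(180,120,380,270),4)
E
```

```text
86 dp [0.07, 0.12, 1.93] ang [-0.01, 0.07, 0.01]
266 dp [0.07, 0.12, 1.93] ang [-0.11, -0.01, -35.99]
t 7.4 q [-0.26  0.22  0.58  2.18 -0.17  0.78  1.93] tcp [ 0.4182 -0.17    0.1581] F [ 0.7 -0.1 -0.6] w 84.9
```

View pics/sc6.png

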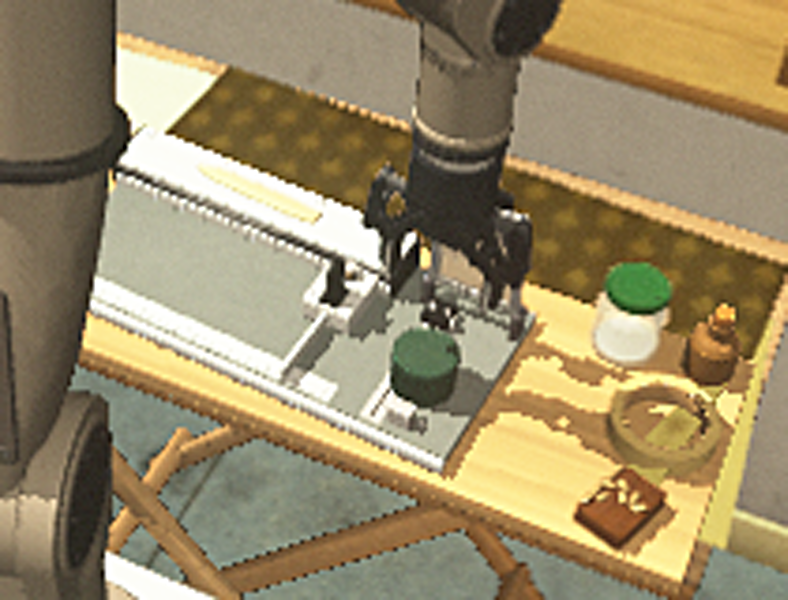

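View pics/top6.png

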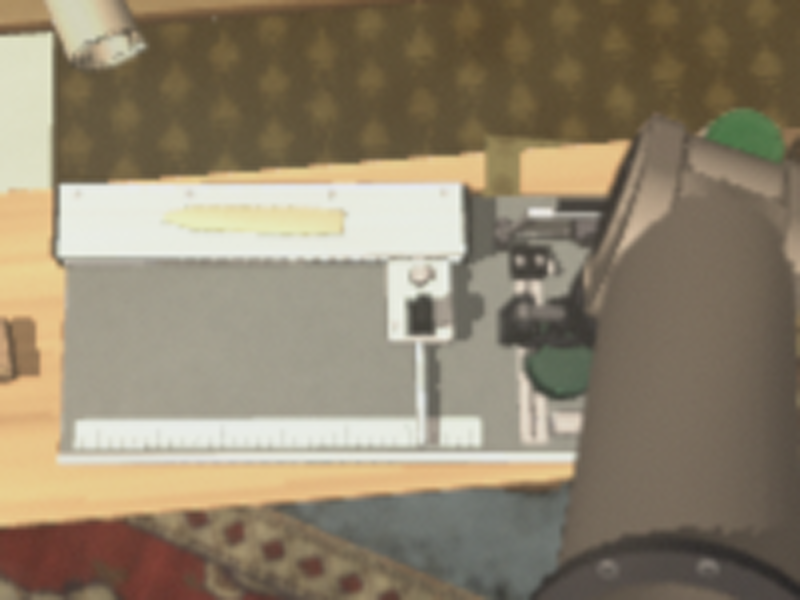

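>>> jog_arm(
  dp=[
    [0.05,0.1,1],
    [0.05,0.1,2],
    [0.05,0.1,2.8],
    [0.05,0.1,3.6],
    [0.05,0.1,4.3],
  ],
  angular=[
    [0,0.05,0],
    [0,0.05,0],
    [0,0.05,0],
    [0,0.05,0],
    [0,0.05,0],
  ],
  claw=[85,85,85,85,85],
)

```text
t: 8.0
eef_pos: [0.4168, -0.1615, 0.0489]
tool_rot: [-0.002, 0.036, 0.999, 0.001]
contact_force: [0.7, -0.6, 0.6]
gripper_width: 0.997
```

```bash
python3 - <<'E'
from h import *
plan((.417,-.167,.05),85.5)
snap("scene","sc7.png",(260,180,360,260),8)
E
```

```text
86 dp [-0.02, -0.22, -0.04] ang [0.02, -0.05, 0.08]
266 dp [-0.02, -0.22, -0.04] ang [0.08, 0.03, -35.92]
t 8.0 q [-0.14  0.43  0.45  2.25 -0.37  0.53  2.09] tcp [ 0.4168 -0.1615  0.0489] F [ 0.7 -0.6  0.6] w 85.1
```

View pics/sc7.png

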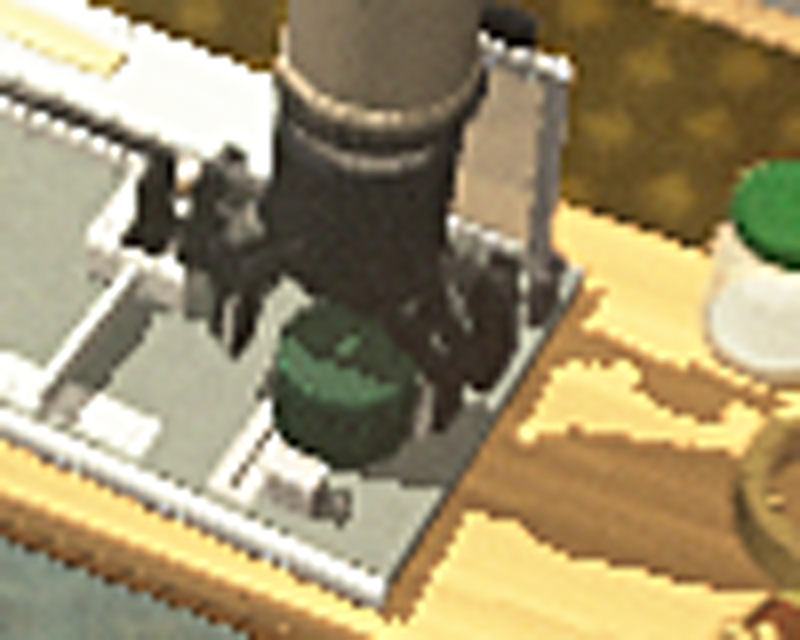

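>>> jog_arm(
  dp=[
    [0,-0.2,0],
    [0,-0.2,0],
    [0,-0.2,0],
    [0,-0.2,0],
    [0,-0.2,0],
  ],
  angular=[
    [0,0,0],
    [0,0,0],
    [0,0,0],
    [0,0,0],
    [0,0,0],
  ],
  claw=[85,75,50,50,50],
)

```text
t: 8.55
eef_pos: [0.4174, -0.168, 0.051]
tool_rot: [-0.001, 0.037, 0.999, 0.0]
contact_force: [-1.2, 0.6, 5.4]
gripper_width: 0.712
```

>>> jog_arm(
  dp=[
    [0,0,0],
    [0,0,0],
    [0,0,-0.2],
    [0,0,-0.6],
    [0,0,-1],
  ],
  angular=[
    [0,0,0],
    [0,0,0],
    [0,0,0],
    [0,0,0],
    [0,0,0],
  ],
  claw=[50,50,50,50,50],
)

```text
t: 9.05
eef_pos: [0.4168, -0.1679, 0.0759]
tool_rot: [-0.002, 0.036, 0.999, 0.0]
contact_force: [-0.5, -0.0, -0.6]
gripper_width: 0.718
```

```bash
python3 - <<'E'
from h import *
plan((.417,-.167,.18),85.5)
snap("scene","sc8.png",(260,180,360,260),8)
E
```

```text
86 dp [0.01, 0.04, -4.16] ang [0.01, -0.03, 0.06]
266 dp [0.01, 0.04, -4.16] ang [0.05, 0.01, -35.94]
t 9.05 q [-0.17  0.38  0.49  2.23 -0.32  0.59  2.07] tcp [ 0.4168 -0.1679  0.0759] F [-0.5 -0.  -0.6] w 61.3
```

View pics/sc8.png

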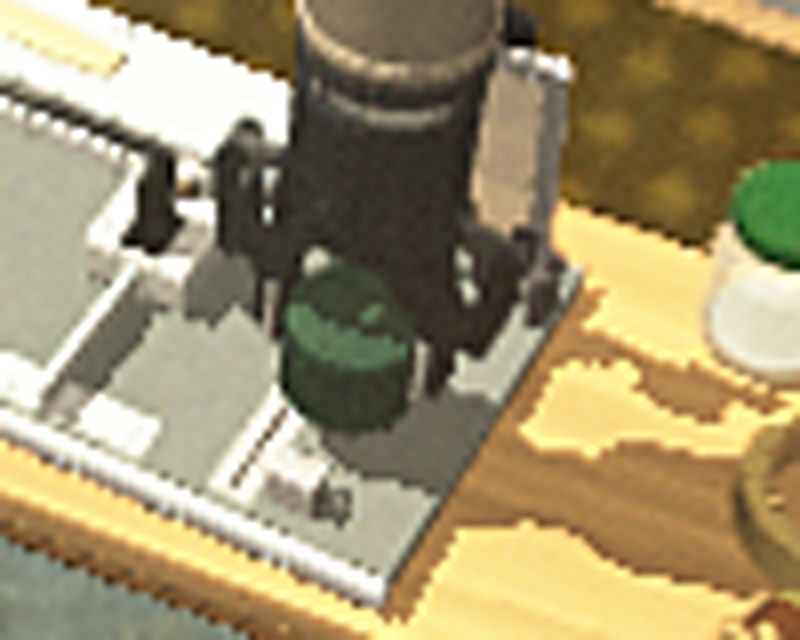

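>>> jog_arm(
  dp=[
    [0,0,-1.6],
    [0,0,-3.2],
    [0,0,-4.2],
    [0,2,-4.4],
    [0,4,-4.4],
  ],
  angular=[
    [0,0,0],
    [0,0,0],
    [0,0,0],
    [0,0,0],
    [0,0,0],
  ],
  claw=[50,50,50,50,50],
)

```text
t: 9.6
eef_pos: [0.4254, -0.0684, 0.187]
tool_rot: [0.001, 0.039, 0.999, 0.001]
contact_force: [2.2, 0.9, -3.2]
gripper_width: 0.723
```

```bash
python3 - <<'E'
from h import *
plan((.395,.355,.18),85.5)
E
```

```text
86 dp [2.52, 16.79, 0.31] ang [0.02, 0.02, 0.01]
266 dp [2.52, 16.79, 0.31] ang [-0.03, 0.03, -35.99]
t 9.6 q [-0.48  0.13  0.55  2.19 -0.09  0.85  1.61] tcp [ 0.4254 -0.0684  0.187 ] F [ 2.2  0.9 -3.2] w 61.8
```

>>> jog_arm(
  dp=[
    [0,2,0.3],
    [0,4,0.3],
    [0.5,6,0.3],
    [1,8,0.3],
    [1.4,10,0.3],
  ],
  angular=[
    [0,0,0],
    [0,0,0],
    [0,0,0],
    [0,0,0],
    [0,0,0],
  ],
  claw=[50,50,50,50,50],
)

```text
t: 10.1
eef_pos: [0.4074, 0.1806, 0.1784]
tool_rot: [-0.001, 0.037, 0.999, 0.001]
contact_force: [0.2, -0.6, -1.0]
gripper_width: 0.715
```

```bash
python3 - <<'E'
from h import *
plan((.395,.355,.12),85.5)
E
```

```text
86 dp [1.0, 6.92, 2.35] ang [0.02, -0.03, 0.06]
266 dp [1.0, 6.92, 2.35] ang [0.05, 0.02, -35.94]
t 10.1 q [-0.87  0.17  0.35  2.15 -0.08  0.83  1.03] tcp [0.4074 0.1806 0.1784] F [ 0.2 -0.6 -1. ] w 61.1
```

>>> jog_arm(
  dp=[
    [1.0,2,0],
    [1.0,4,0],
    [1.0,6,0.2],
    [1.0,6.9,1],
    [1,6.9,2.3],
  ],
  angular=[
    [0,0,0],
    [0,0,0],
    [0,0,0],
    [0,0,0],
    [0,0,0],
  ],
  claw=[50,50,50,50,50],
)

```text
t: 10.6
eef_pos: [0.3963, 0.3597, 0.1219]
tool_rot: [0.0, 0.033, 0.999, 0.004]
contact_force: [-0.4, -0.3, -1.8]
gripper_width: 0.72
```

```bash
python3 - <<'E'
from h import *
plan((.395,.355,.036),85.5)
snap("top","top9.png",(90,140,250,260),5)
E
```

```text
86 dp [0.04, -0.22, 3.44] ang [0.09, 0.01, 0.14]
266 dp [0.04, -0.22, 3.44] ang [-0.01, 0.14, -35.86]
t 10.6 q [-1.04  0.39  0.24  2.01 -0.14  0.75  0.78] tcp [0.3963 0.3597 0.1219] F [-0.4 -0.3 -1.8] w 61.5
```

View pics/top9.png

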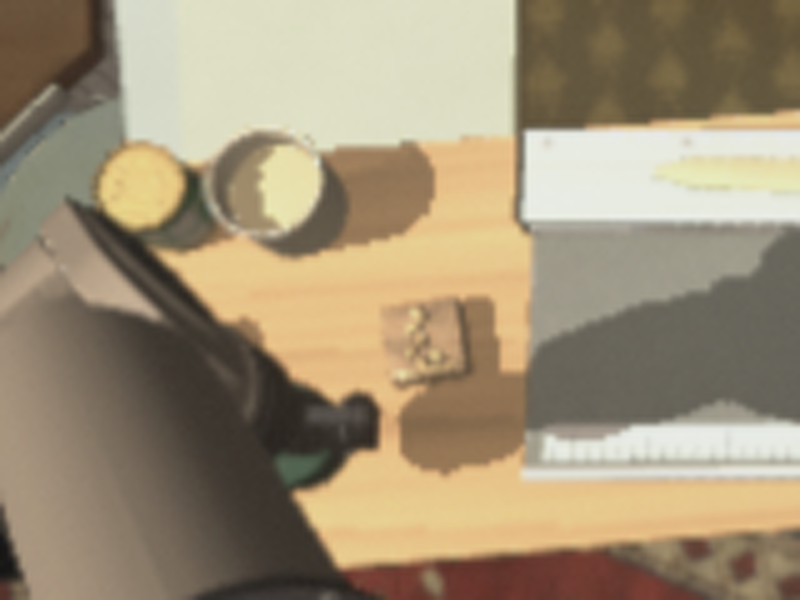

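>>> jog_arm(
  dp=[
    [0,-0.1,1.2],
    [0,-0.1,2.2],
    [0,-0.1,3],
    [0,-0.1,3.4],
    [0,-0.1,3.4],
  ],
  angular=[
    [0,0,0],
    [0,0,0],
    [0,0,0],
    [0,0,0],
    [0,0,0],
  ],
  claw=[50,50,50,50,50],
)

```text
t: 11.15
eef_pos: [0.3952, 0.3494, 0.0354]
tool_rot: [-0.002, 0.037, 0.999, -0.0]
contact_force: [-0.7, 0.4, -1.0]
gripper_width: 0.715
```

>>> jog_arm(
  dp=[
    [0,0,0],
    [0,0,0],
    [0,0,0],
    [0,0,0],
    [0,0,0],
  ],
  angular=[
    [0,0,0],
    [0,0,0],
    [0,0,0],
    [0,0,0],
    [0,0,0],
  ],
  claw=[50,65,72,72,72],
)

```text
t: 11.65
eef_pos: [0.3953, 0.3505, 0.0358]
tool_rot: [-0.001, 0.036, 0.999, 0.001]
contact_force: [-0.4, -0.4, 1.2]
gripper_width: 0.843
```

>>> jog_arm(
  dp=[
    [0,0,-1],
    [0,0,-2.5],
    [0,0,-4],
    [0,-2,-6],
    [0,-4,-6.2],
  ],
  angular=[
    [0,0,0],
    [0,0,0],
    [0,0,0],
    [0,0,0],
    [0,0,0],
  ],
  claw=[72,72,72,60,0],
)

```text
t: 12.15
eef_pos: [0.3911, 0.2695, 0.1886]
tool_rot: [0.001, 0.035, 0.999, 0.003]
contact_force: [0.6, -0.9, -0.1]
gripper_width: 0.549
```

```bash
python3 - <<'E'
from h import *
p=np.load('cut.npy')
snap("top","top10.png",(90,140,250,260),5)
plan((.43,0,.2),85.5)
E
```

```text
86 dp [-2.39, -10.21, -0.47] ang [0.01, -0.02, -0.0]
266 dp [-2.39, -10.21, -0.47] ang [-0.03, -0.01, 36.0]
t 12.2 q [-0.99  0.19  0.3   2.09 -0.08  0.87  0.85] tcp [0.3907 0.2591 0.1886] F [-1.2 -8.8  0.1] w 39.5
```

View pics/top10.png

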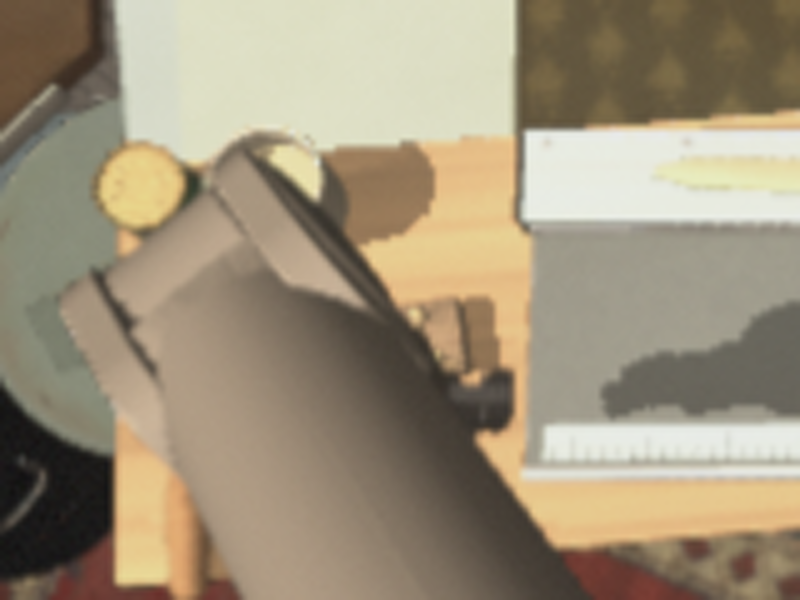

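```bash
python3 - <<'E'
from h import *
plan((.457,-.099,.19),85.5)
E
```

```text
86 dp [-3.77, -14.07, -0.07] ang [0.01, -0.02, -0.0]
266 dp [-3.77, -14.07, -0.07] ang [-0.03, -0.01, 36.0]
t 12.2 q [-0.99  0.19  0.3   2.09 -0.08  0.87  0.85] tcp [0.3907 0.2591 0.1886] F [-1.2 -8.8  0.1] w 39.5
```

>>> jog_arm(
  dp=[
    [-3.7,-13.8,0],
    [-3.7,-13.8,0],
    [-3.7,-13.8,0],
    [-3.7,-13.8,0],
    [-3.7,-13.8,0],
  ],
  angular=[
    [0,0,0],
    [0,0,0],
    [0,0,0],
    [0,0,0],
    [0,0,0],
  ],
  claw=[0,0,0,0,0],
)

```text
t: 12.7
eef_pos: [0.4366, 0.0198, 0.1851]
tool_rot: [-0.001, 0.036, 0.999, 0.001]
contact_force: [2.0, 0.7, 0.2]
gripper_width: 0.002
```

```bash
python3 - <<'E'
from h import *
plan((.457,-.099,.14),85.5)
snap("top","top11.png",(90,140,250,260),5)
E
```

```text
86 dp [-1.17, -4.68, 1.8] ang [0.01, -0.03, 0.07]
266 dp [-1.17, -4.68, 1.8] ang [0.05, 0.02, -35.93]
t 12.7 q [-0.62  0.14  0.48  2.17 -0.09  0.85  1.41] tcp [0.4366 0.0198 0.1851] F [2.  0.7 0.2] w 0.1
```

View pics/top11.png

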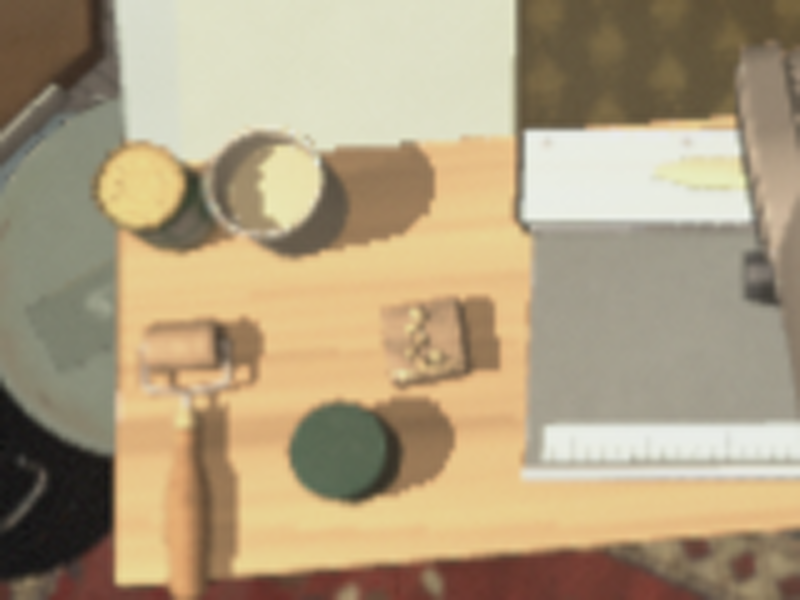

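Tin (crop 340,450) and block (425,340) both stand upright on the board, and the seam roller and pots haven't moved. Next I'll go to the right of the tab.

>>> jog_arm(
  dp=[
    [-1.2,-4.7,0.2],
    [-1.2,-4.7,0.2],
    [-1.2,-4.7,0.2],
    [-1.2,-4.7,1],
    [-1.2,-4.7,2],
  ],
  angular=[
    [0,0,0],
    [0,0,0],
    [0,0,0],
    [0,0,0],
    [0,0,0],
  ],
  claw=[0,0,0,0,0],
)

```text
t: 13.25
eef_pos: [0.4588, -0.0986, 0.1349]
tool_rot: [-0.0, 0.038, 0.999, 0.0]
contact_force: [-0.7, 0.9, -1.0]
gripper_width: 0.002
```

```bash
python3 - <<'E'
from h import *
plan((.457,-.099,.078),85.5)
snap("scene","sc12.png",(240,160,340,240),8)
snap("top","top12.png",(240,140,340,220),8)
E
```

```text
86 dp [0.07, -0.02, 2.28] ang [0.01, -0.01, 0.04]
266 dp [0.07, -0.02, 2.28] ang [0.01, 0.02, -35.96]
t 13.25 q [-0.37  0.3   0.54  2.15 -0.22  0.74  1.81] tcp [ 0.4588 -0.0986  0.1349] F [-0.7  0.9 -1. ] w 0.2
```

View pics/sc12.png

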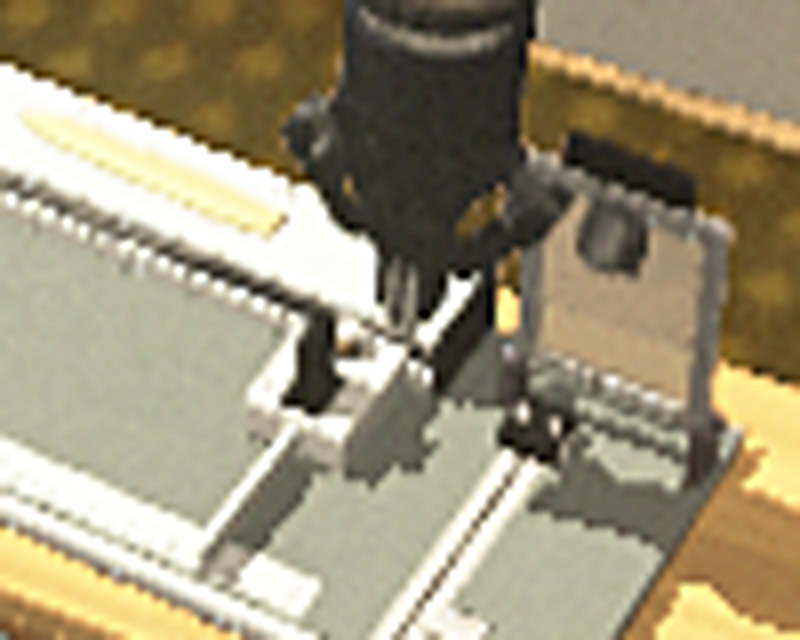

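View pics/top12.png

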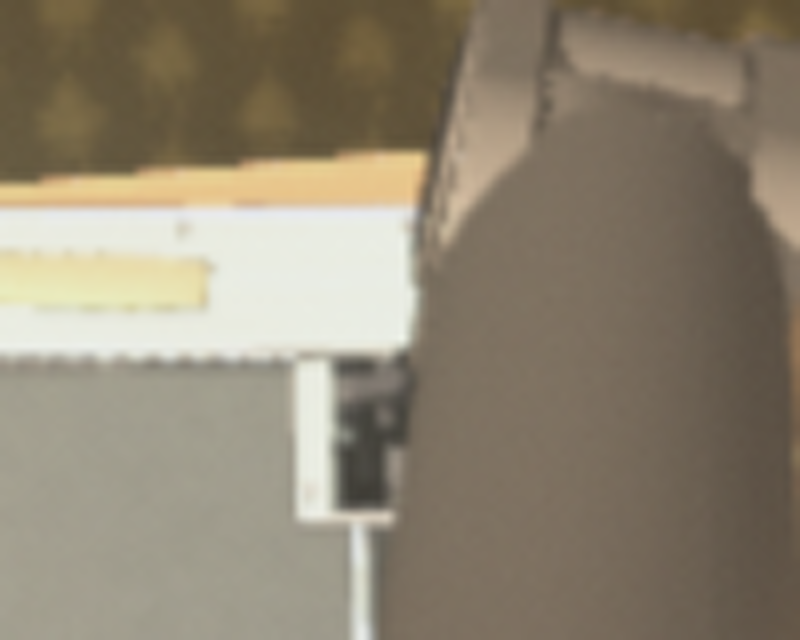

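>>> jog_arm(
  dp=[
    [0.05,0,0.8],
    [0.05,0,1.6],
    [0.05,0,2.2],
    [0.05,0,2.2],
    [0.05,0,2.2],
  ],
  angular=[
    [0,0,0],
    [0,0,0],
    [0,0,0],
    [0,0,0],
    [0,0,0],
  ],
  claw=[0,0,0,0,0],
)

```text
t: 13.85
eef_pos: [0.4569, -0.0974, 0.0806]
tool_rot: [-0.001, 0.036, 0.999, 0.0]
contact_force: [0.9, -0.6, 0.1]
gripper_width: -0.001
```

```bash
python3 - <<'E'
from h import *
plan((.457,-.099,.080),85.5)
snap("scene","sc13.png",(240,160,340,240),8)
E
```

```text
86 dp [-0.01, -0.06, 0.02] ang [0.01, -0.03, 0.07]
266 dp [-0.01, -0.06, 0.02] ang [0.05, 0.01, -35.93]
t 13.85 q [-0.32  0.4   0.48  2.19 -0.31  0.62  1.88] tcp [ 0.4569 -0.0974  0.0806] F [ 0.9 -0.6  0.1] w -0.1
```

View pics/sc13.png

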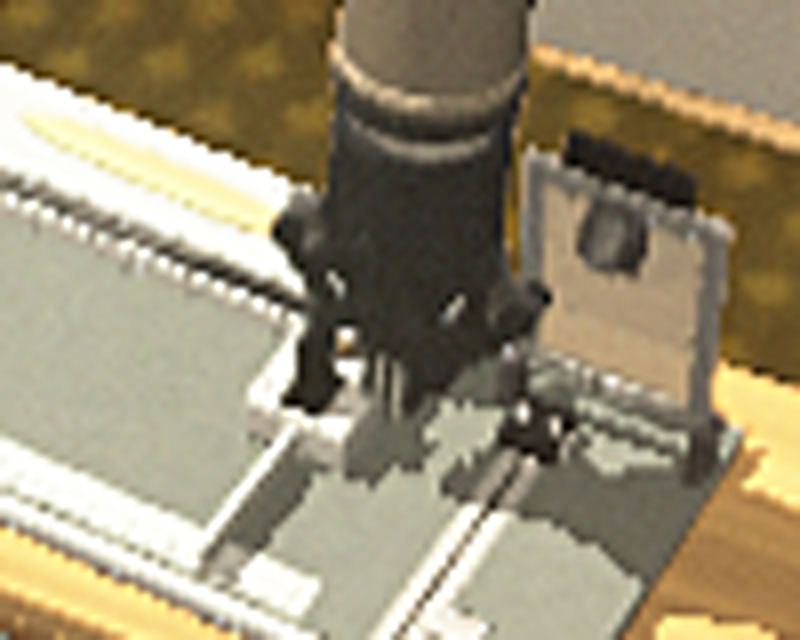

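>>> jog_arm(
  dp=[
    [0,0.4,0],
    [0,0.7,0],
    [0,1.0,0],
    [0,1.3,0],
    [0,1.6,0],
  ],
  angular=[
    [0,0,0],
    [0,0,0],
    [0,0,0],
    [0,0,0],
    [0,0,0],
  ],
  claw=[0,0,0,0,0],
)

```text
t: 14.4
eef_pos: [0.4598, -0.0572, 0.0801]
tool_rot: [-0.001, 0.036, 0.999, 0.0]
contact_force: [0.4, -1.9, 1.5]
gripper_width: 0.002
```

>>> jog_arm(
  dp=[
    [0,0.4,0],
    [0,0.8,0],
    [0,1.2,0],
    [0,1.6,0],
    [0,2.0,0],
  ],
  angular=[
    [0,0,0],
    [0,0,0],
    [0,0,0],
    [0,0,0],
    [0,0,0],
  ],
  claw=[0,0,0,0,0],
)

```text
t: 14.9
eef_pos: [0.4632, -0.0069, 0.0798]
tool_rot: [-0.001, 0.036, 0.999, 0.0]
contact_force: [1.6, -2.6, -0.0]
gripper_width: -0.002
```

```bash
python3 - <<'E'
from h import *
plan((.4655,.0,.080),85.5)
snap("scene","sc14.png",(220,150,320,230),8)
E
```

```text
86 dp [-0.07, 0.28, -0.01] ang [0.01, -0.03, 0.07]
266 dp [-0.07, 0.28, -0.01] ang [0.05, 0.01, -35.93]
t 14.9 q [-0.51  0.39  0.47  2.2  -0.31  0.62  1.68] tcp [ 0.4632 -0.0069  0.0798] F [ 1.6 -2.6 -0. ] w -0.1
```

View pics/sc14.png

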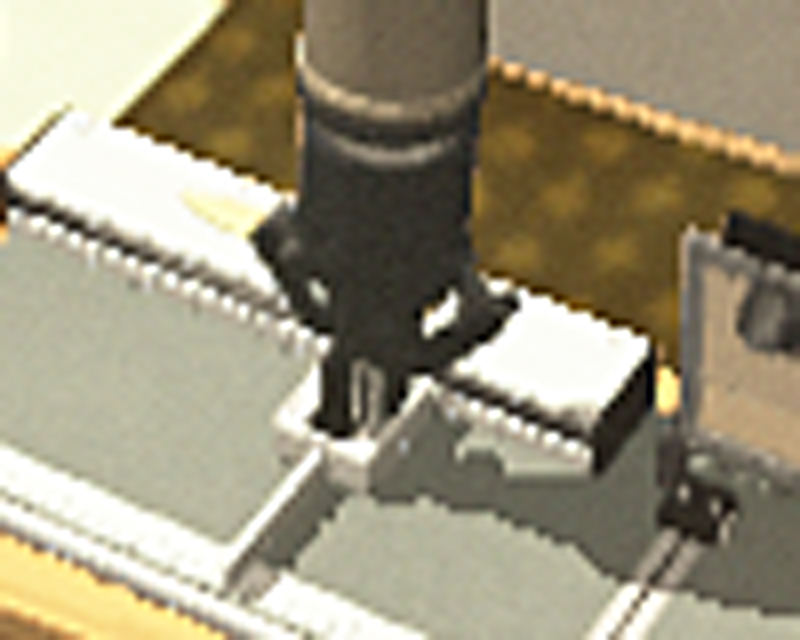

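>>> jog_arm(
  dp=[
    [-0.02,0.2,0],
    [-0.02,0.4,0],
    [-0.02,0.6,0],
    [-0.03,0.75,0],
    [-0.03,0.88,0],
  ],
  angular=[
    [0,0,0],
    [0,0,0],
    [0,0,0],
    [0,0,0],
    [0,0,0],
  ],
  claw=[0,0,0,0,0],
)

```text
t: 15.45
eef_pos: [0.4646, 0.0144, 0.0796]
tool_rot: [-0.002, 0.036, 0.999, 0.0]
contact_force: [-2.0, -2.3, 0.7]
gripper_width: -0.002
```

>>> jog_arm(
  dp=[
    [0,0.03,0],
    [0,0.06,0],
    [0,0.09,0],
    [0,0.12,0],
    [0,0.15,0],
  ],
  angular=[
    [0,0,0],
    [0,0,0],
    [0,0,0],
    [0,0,0],
    [0,0,0],
  ],
  claw=[0,0,0,0,0],
)

```text
t: 15.95
eef_pos: [0.4655, 0.0178, 0.0798]
tool_rot: [-0.002, 0.037, 0.999, 0.0]
contact_force: [-2.3, -1.6, -0.3]
gripper_width: -0.001
```

>>> jog_arm(
  dp=[
    [0,0.03,0],
    [0,0.06,0],
    [0,0.09,0],
    [0,0.12,0],
    [0,0.15,0],
  ],
  angular=[
    [0,0,0],
    [0,0,0],
    [0,0,0],
    [0,0,0],
    [0,0,0],
  ],
  claw=[0,0,0,0,0],
)

```text
t: 16.45
eef_pos: [0.4659, 0.0217, 0.0798]
tool_rot: [-0.002, 0.036, 0.999, 0.0]
contact_force: [-2.0, -2.2, -1.6]
gripper_width: 0.003
```

>>> jog_arm(
  dp=[
    [0,0.03,0],
    [0,0.06,0],
    [0,0.09,0],
    [0,0.12,0],
    [0,0.15,0],
  ],
  angular=[
    [0,0,0],
    [0,0,0],
    [0,0,0],
    [0,0,0],
    [0,0,0],
  ],
  claw=[0,0,0,0,0],
)

```text
t: 16.95
eef_pos: [0.4662, 0.0254, 0.0799]
tool_rot: [-0.002, 0.036, 0.999, 0.0]
contact_force: [-2.0, -2.4, -1.2]
gripper_width: 0.003
```

>>> jog_arm(
  dp=[
    [0,0.03,0],
    [0,0.06,0],
    [0,0.09,0],
    [0,0.12,0],
    [0,0.15,0],
  ],
  angular=[
    [0,0,0],
    [0,0,0],
    [0,0,0],
    [0,0,0],
    [0,0,0],
  ],
  claw=[0,0,0,0,0],
)

```text
t: 17.45
eef_pos: [0.4664, 0.0292, 0.0799]
tool_rot: [-0.002, 0.036, 0.999, 0.0]
contact_force: [-0.7, -2.3, -0.8]
gripper_width: 0.004
```

>>> jog_arm(
  dp=[
    [0,0.03,0],
    [0,0.06,0],
    [0,0.09,0],
    [0,0.12,0],
    [0,0.15,0],
  ],
  angular=[
    [0,0,0],
    [0,0,0],
    [0,0,0],
    [0,0,0],
    [0,0,0],
  ],
  claw=[0,0,0,0,0],
)

```text
t: 17.95
eef_pos: [0.4667, 0.0329, 0.0799]
tool_rot: [-0.002, 0.036, 0.999, 0.0]
contact_force: [-1.3, -2.8, -1.8]
gripper_width: -0.005
```

>>> jog_arm(
  dp=[
    [0,0.03,0],
    [0,0.06,0],
    [0,0.09,0],
    [0,0.12,0],
    [0,0.15,0],
  ],
  angular=[
    [0,0,0],
    [0,0,0],
    [0,0,0],
    [0,0,0],
    [0,0,0],
  ],
  claw=[0,0,0,0,0],
)

```text
t: 18.45
eef_pos: [0.467, 0.0366, 0.0799]
tool_rot: [-0.002, 0.036, 0.999, 0.0]
contact_force: [-1.1, -2.4, -0.8]
gripper_width: -0.001
```

>>> jog_arm(
  dp=[
    [0,0.03,0],
    [0,0.06,0],
    [0,0.09,0],
    [0,0.12,0],
    [0,0.15,0],
  ],
  angular=[
    [0,0,0],
    [0,0,0],
    [0,0,0],
    [0,0,0],
    [0,0,0],
  ],
  claw=[0,0,0,0,0],
)

```text
t: 18.95
eef_pos: [0.4673, 0.0403, 0.0799]
tool_rot: [-0.002, 0.036, 0.999, 0.0]
contact_force: [-0.2, -3.2, -1.8]
gripper_width: 0.002
```

>>> jog_arm(
  dp=[
    [0,0.03,0],
    [0,0.06,0],
    [0,0.09,0],
    [0,0.12,0],
    [0,0.15,0],
  ],
  angular=[
    [0,0,0],
    [0,0,0],
    [0,0,0],
    [0,0,0],
    [0,0,0],
  ],
  claw=[0,0,0,0,0],
)

```text
t: 19.45
eef_pos: [0.4676, 0.0441, 0.0799]
tool_rot: [-0.001, 0.036, 0.999, 0.0]
contact_force: [-0.9, -3.0, -2.2]
gripper_width: -0.002
```

>>> jog_arm(
  dp=[
    [0,0.03,0],
    [0,0.06,0],
    [0,0.09,0],
    [0,0.12,0],
    [0,0.15,0],
  ],
  angular=[
    [0,0,0],
    [0,0,0],
    [0,0,0],
    [0,0,0],
    [0,0,0],
  ],
  claw=[0,0,0,0,0],
)

```text
t: 19.95
eef_pos: [0.4678, 0.0479, 0.0799]
tool_rot: [-0.002, 0.036, 0.999, 0.0]
contact_force: [0.4, -2.4, -0.9]
gripper_width: -0.0
```

>>> jog_arm(
  dp=[
    [0,0.03,0],
    [0,0.06,0],
    [0,0.09,0],
    [0,0.12,0],
    [0,0.15,0],
  ],
  angular=[
    [0,0,0],
    [0,0,0],
    [0,0,0],
    [0,0,0],
    [0,0,0],
  ],
  claw=[0,0,0,0,0],
)

```text
t: 20.45
eef_pos: [0.4681, 0.0516, 0.0799]
tool_rot: [-0.001, 0.036, 0.999, 0.0]
contact_force: [0.4, -1.6, -1.6]
gripper_width: -0.002
```

>>> jog_arm(
  dp=[
    [0,0.03,0],
    [0,0.06,0],
    [0,0.09,0],
    [0,0.12,0],
    [0,0.15,0],
  ],
  angular=[
    [0,0,0],
    [0,0,0],
    [0,0,0],
    [0,0,0],
    [0,0,0],
  ],
  claw=[0,0,0,0,0],
)

```text
t: 20.95
eef_pos: [0.4684, 0.0553, 0.0799]
tool_rot: [-0.002, 0.036, 0.999, 0.0]
contact_force: [-0.2, -2.1, -0.9]
gripper_width: -0.001
```

>>> jog_arm(
  dp=[
    [0,0.03,0],
    [0,0.06,0],
    [0,0.09,0],
    [0,0.12,0],
    [0,0.15,0],
  ],
  angular=[
    [0,0,0],
    [0,0,0],
    [0,0,0],
    [0,0,0],
    [0,0,0],
  ],
  claw=[0,0,0,0,0],
)

```text
t: 21.45
eef_pos: [0.4687, 0.0591, 0.0799]
tool_rot: [-0.001, 0.036, 0.999, 0.0]
contact_force: [0.3, -2.0, -1.6]
gripper_width: -0.001
```

>>> jog_arm(
  dp=[
    [0,0.03,0],
    [0,0.06,0],
    [0,0.09,0],
    [0,0.12,0],
    [0,0.15,0],
  ],
  angular=[
    [0,0,0],
    [0,0,0],
    [0,0,0],
    [0,0,0],
    [0,0,0],
  ],
  claw=[0,0,0,0,0],
)

```text
t: 21.95
eef_pos: [0.4689, 0.0628, 0.0799]
tool_rot: [-0.002, 0.036, 0.999, 0.0]
contact_force: [0.3, -2.5, -1.6]
gripper_width: -0.003
```

>>> jog_arm(
  dp=[
    [0,0.03,0],
    [0,0.06,0],
    [0,0.09,0],
    [0,0.12,0],
    [0,0.15,0],
  ],
  angular=[
    [0,0,0],
    [0,0,0],
    [0,0,0],
    [0,0,0],
    [0,0,0],
  ],
  claw=[0,0,0,0,0],
)

```text
t: 22.45
eef_pos: [0.4692, 0.0666, 0.0799]
tool_rot: [-0.001, 0.036, 0.999, 0.0]
contact_force: [1.7, -2.1, -0.3]
gripper_width: -0.002
```

>>> jog_arm(
  dp=[
    [0,0.03,0],
    [0,0.06,0],
    [0,0.09,0],
    [0,0.12,0],
    [0,0.15,0],
  ],
  angular=[
    [0,0,0],
    [0,0,0],
    [0,0,0],
    [0,0,0],
    [0,0,0],
  ],
  claw=[0,0,0,0,0],
)

```text
t: 22.95
eef_pos: [0.4695, 0.0703, 0.0799]
tool_rot: [-0.002, 0.036, 0.999, 0.0]
contact_force: [2.0, -1.6, -0.6]
gripper_width: -0.002
```

>>> jog_arm(
  dp=[
    [0,0.03,0],
    [0,0.06,0],
    [0,0.09,0],
    [0,0.12,0],
    [0,0.15,0],
  ],
  angular=[
    [0,0,0],
    [0,0,0],
    [0,0,0],
    [0,0,0],
    [0,0,0],
  ],
  claw=[0,0,0,0,0],
)

```text
t: 23.45
eef_pos: [0.4698, 0.074, 0.0799]
tool_rot: [-0.001, 0.036, 0.999, 0.0]
contact_force: [1.3, -2.5, -0.5]
gripper_width: 0.001
```

```bash
python3 - <<'E'
from h import *
plan((.4655,.0,.080),85.5)
snap("scene","sc15.png",(200,150,300,230),8)
E
```

```text
86 dp [-0.05, -2.97, -0.01] ang [0.01, -0.03, 0.07]
266 dp [-0.05, -2.97, -0.01] ang [0.05, 0.01, -35.93]
t 23.45 q [-0.67  0.41  0.46  2.17 -0.31  0.63  1.52] tcp [0.4698 0.074  0.0799] F [ 1.3 -2.5 -0.5] w 0.1
```

View pics/sc15.png

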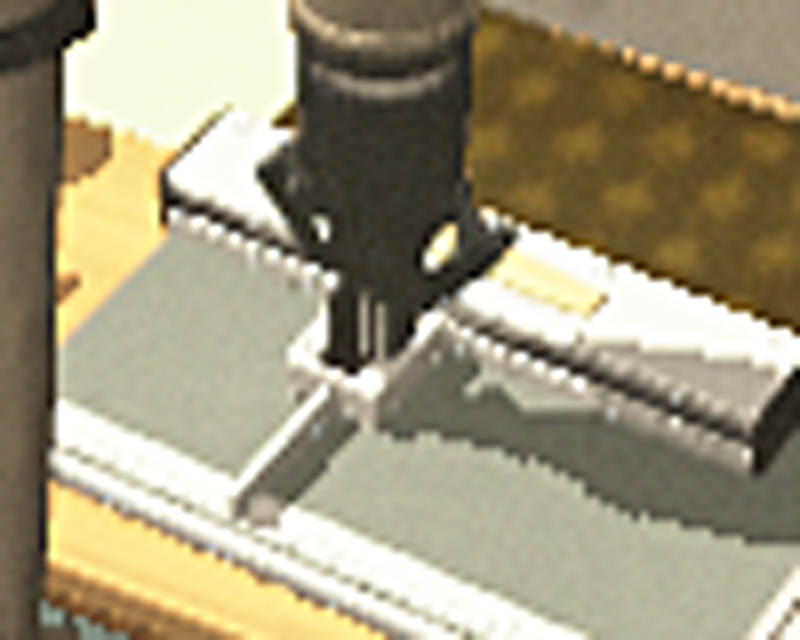

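>>> jog_arm(
  dp=[
    [0,0.03,0],
    [0,0.06,0],
    [0,0.09,0],
    [0,0.12,0],
    [0,0.15,0],
  ],
  angular=[
    [0,0,0],
    [0,0,0],
    [0,0,0],
    [0,0,0],
    [0,0,0],
  ],
  claw=[0,0,0,0,0],
)

```text
t: 24.0
eef_pos: [0.47, 0.0778, 0.0799]
tool_rot: [-0.002, 0.036, 0.999, 0.0]
contact_force: [2.1, -2.1, -0.9]
gripper_width: 0.003
```

>>> jog_arm(
  dp=[
    [0,0.03,0],
    [0,0.06,0],
    [0,0.09,0],
    [0,0.12,0],
    [0,0.15,0],
  ],
  angular=[
    [0,0,0],
    [0,0,0],
    [0,0,0],
    [0,0,0],
    [0,0,0],
  ],
  claw=[0,0,0,0,0],
)

```text
t: 24.5
eef_pos: [0.4703, 0.0815, 0.0799]
tool_rot: [-0.002, 0.036, 0.999, 0.0]
contact_force: [1.3, -2.6, -0.3]
gripper_width: -0.001
```

>>> jog_arm(
  dp=[
    [0,0.03,0],
    [0,0.06,0],
    [0,0.09,0],
    [0,0.12,0],
    [0,0.15,0],
  ],
  angular=[
    [0,0,0],
    [0,0,0],
    [0,0,0],
    [0,0,0],
    [0,0,0],
  ],
  claw=[0,0,0,0,0],
)

```text
t: 25.0
eef_pos: [0.4705, 0.0853, 0.0799]
tool_rot: [-0.002, 0.036, 0.999, 0.0]
contact_force: [1.1, -1.9, -0.9]
gripper_width: 0.002
```

>>> jog_arm(
  dp=[
    [0,0.03,0],
    [0,0.06,0],
    [0,0.09,0],
    [0,0.12,0],
    [0,0.15,0],
  ],
  angular=[
    [0,0,0],
    [0,0,0],
    [0,0,0],
    [0,0,0],
    [0,0,0],
  ],
  claw=[0,0,0,0,0],
)

```text
t: 25.5
eef_pos: [0.4708, 0.089, 0.0799]
tool_rot: [-0.002, 0.036, 0.999, 0.0]
contact_force: [1.5, -2.4, 0.0]
gripper_width: 0.0
```

>>> jog_arm(
  dp=[
    [0,0.03,0],
    [0,0.06,0],
    [0,0.09,0],
    [0,0.12,0],
    [0,0.15,0],
  ],
  angular=[
    [0,0,0],
    [0,0,0],
    [0,0,0],
    [0,0,0],
    [0,0,0],
  ],
  claw=[0,0,0,0,0],
)

```text
t: 26.0
eef_pos: [0.4707, 0.0932, 0.0798]
tool_rot: [-0.002, 0.036, 0.999, 0.001]
contact_force: [-0.3, -0.7, 1.0]
gripper_width: 0.002
```

```bash
python3 - <<'E'
from h import *
o=get_obs(); print(o["eef_pos"],o["contact_force"])
snap("scene","sc16.png",(200,140,280,204),10)
E
```

```text
[0.47065384 0.09316827 0.07979625] [-0.25251635 -0.65230101  0.997695  ]
```

View pics/sc16.png

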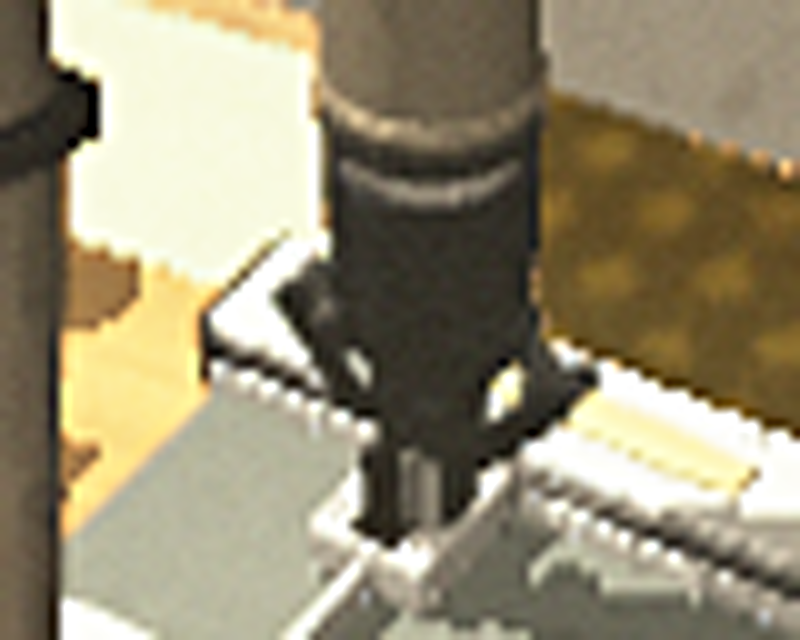

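>>> jog_arm(
  dp=[
    [0,0.02,0],
    [0,0.04,0],
    [0,0.06,0],
    [0,0.08,0],
    [0,0.08,0],
  ],
  angular=[
    [0,0,0],
    [0,0,0],
    [0,0,0],
    [0,0,0],
    [0,0,0],
  ],
  claw=[0,0,0,0,0],
)

```text
t: 26.55
eef_pos: [0.4712, 0.0947, 0.0799]
tool_rot: [-0.002, 0.036, 0.999, 0.0]
contact_force: [-0.4, -0.5, -0.5]
gripper_width: -0.002
```

>>> jog_arm(
  dp=[
    [0,0.02,0],
    [0,0.04,0],
    [0,0.06,0],
    [0,0.08,0],
    [0,0.08,0],
  ],
  angular=[
    [0,0,0],
    [0,0,0],
    [0,0,0],
    [0,0,0],
    [0,0,0],
  ],
  claw=[0,0,0,0,0],
)

```text
t: 27.05
eef_pos: [0.4712, 0.0957, 0.0799]
tool_rot: [-0.002, 0.037, 0.999, -0.0]
contact_force: [0.1, -5.2, 2.0]
gripper_width: 0.003
```

>>> jog_arm(
  dp=[
    [0,0.02,0],
    [0,0.04,0],
    [0,0.04,0],
    [0,0.04,0],
    [0,0.04,0],
  ],
  angular=[
    [0,0,0],
    [0,0,0],
    [0,0,0],
    [0,0,0],
    [0,0,0],
  ],
  claw=[0,0,0,0,0],
)

```text
t: 27.55
eef_pos: [0.4713, 0.096, 0.0799]
tool_rot: [-0.002, 0.037, 0.999, -0.0]
contact_force: [-0.9, -6.8, 3.2]
gripper_width: -0.002
```

>>> jog_arm(
  dp=[
    [0,-0.3,0],
    [0,-0.6,0],
    [0,-0.6,-1],
    [0,-0.6,-3],
    [0,-0.6,-5],
  ],
  angular=[
    [0,0,0],
    [0,0,0],
    [0,0,0],
    [0,0,0],
    [0,0,0],
  ],
  claw=[0,0,0,0,0],
)

```text
t: 28.05
eef_pos: [0.4699, 0.0821, 0.2058]
tool_rot: [-0.003, 0.037, 0.999, -0.0]
contact_force: [1.7, 2.0, 0.3]
gripper_width: 0.005
```

```bash
python3 - <<'E'
from h import *
plan((.44,-.18,.28),85.5)
snap("scene","sc17.png",(200,150,280,214),10)
E
```

```text
86 dp [0.44, -10.55, -2.96] ang [-0.01, -0.06, 0.06]
266 dp [0.44, -10.55, -2.96] ang [0.09, -0.01, -35.94]
t 28.05 q [-0.81  0.2   0.58  2.07 -0.14  0.92  1.34] tcp [0.4699 0.0821 0.2058] F [1.7 2.  0.3] w 0.5
```

View pics/sc17.png

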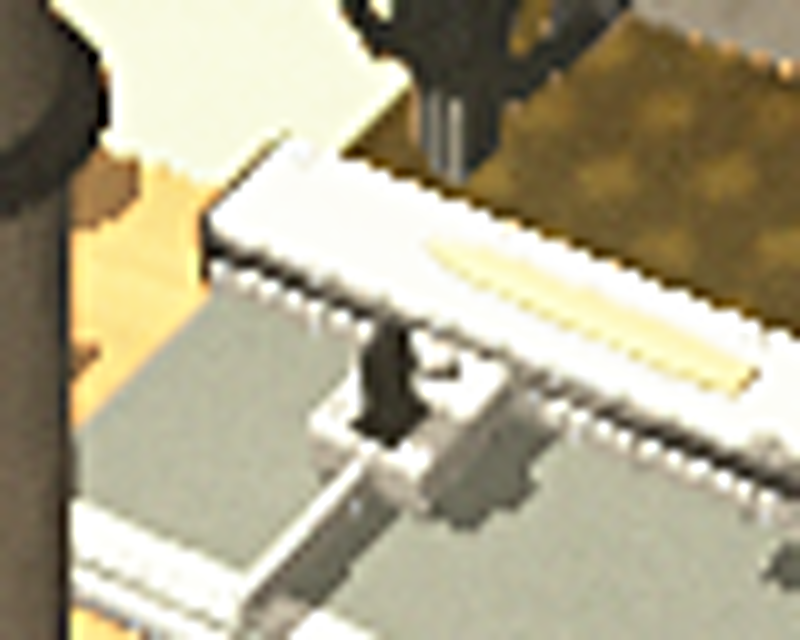

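```bash
python3 - <<'E'
from h import *
t=cam("top"); s=cam("scene")
print(tri(t,(206,132),s,(246,117)))
print('can top',tri(t,(316,50),s,(341,91)))
print('divider corner',tri(t,(282,100),s,(316,122)))
for z in(.24,.3): print(at_z(s,400,150,z), at_z(t,282,103,z))
E
```

```text
(array([0.60905148, 0.15169196, 0.30752798]), np.float64(0.0022693748882084567))
can top (array([ 0.75169897, -0.13950479,  0.41861759]), np.float64(0.002442869663143635))
divider corner (array([ 0.69610734, -0.06951795,  0.29895234]), np.float64(0.02771296965145892))
[ 0.77117519 -0.38578272  0.24      ] [ 0.70769818 -0.06302166  0.24      ]
[ 0.68373554 -0.38809347  0.3       ] [ 0.67848418 -0.05651855  0.3       ]
```

```bash
python3 - <<'E'
from h import *
c=snap("top","top18.png",(260,140,420,260),5)
s=snap("scene","sc18.png",(260,150,360,230),8)
plan((.5,-.1815,.30),85.5)
E
```

```text
86 dp [-1.86, -10.47, -3.73] ang [0.06, 0.03, 0.07]
266 dp [-1.86, -10.47, -3.73] ang [-0.05, 0.1, -35.93]
t 28.2 q [-0.81  0.19  0.58  2.07 -0.14  0.91  1.34] tcp [0.4729 0.0834 0.208 ] F [ 0.6  0.5 -0.5] w -0.0
```

View pics/sc18.png

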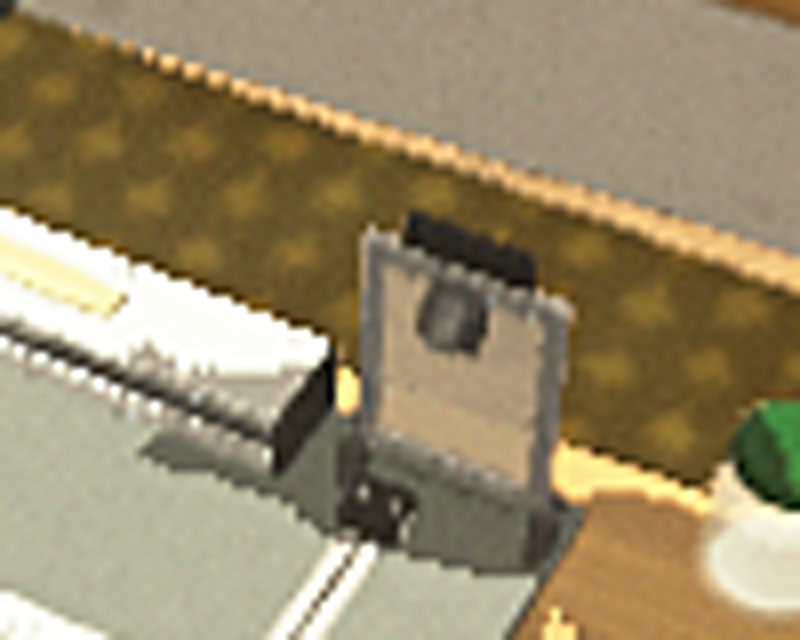

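View pics/top18.png

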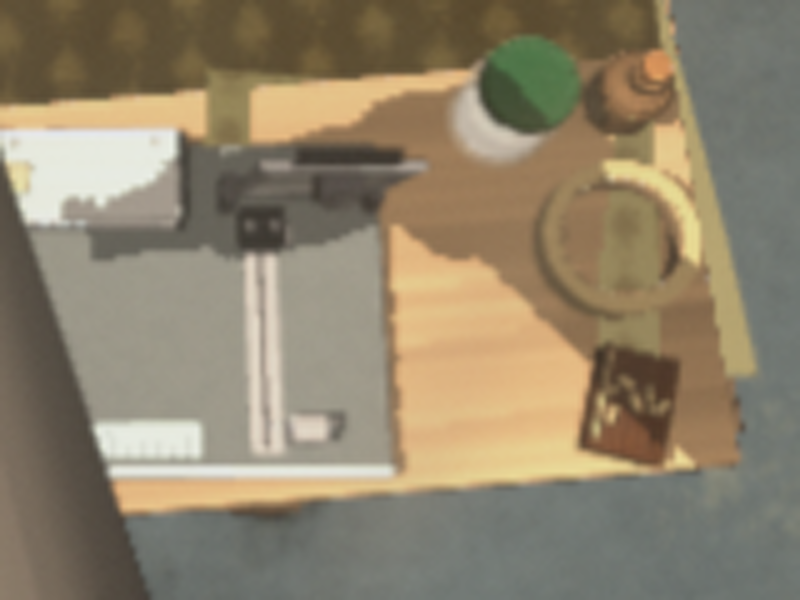

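```bash
python3 - <<'E'
from h import *
t=cam("top"); s=cam("scene"); p=np.load('cut.npy')
def toc(P):
    d=P[:2]-p[:2]; c,sn=np.cos(p[2]),np.sin(p[2]); return np.array([c*d[0]+sn*d[1],-sn*d[0]+c*d[1],P[2]])
def w(P): 
    a=p[2];P=np.array(P);return np.array([p[0]+np.cos(a)*P[0]-np.sin(a)*P[1],p[1]+np.sin(a)*P[0]+np.cos(a)*P[1],P[2]])
T=lambda x,y:(260+x/5-.4,140+y/5-.4); S=lambda x,y:(260+x/8-.44,150+y/8-.44)
for a,b in((T(298,150),S(408,215)),(T(404,152),S(537,250)),(T(425,165),S(570,300))):
    P,e=tri(t,a,s,b); print(P,toc(P),e)
im=cv2.imread('pics/full_sc18.png'); im2=cv2.imread('pics/full_top18.png')
out=[]
for c,img,cr,k in((s,im,(260,150,360,230),8),(t,im2,(290,150,350,198),13)):
    A=cv2.resize(img[cr[1]:cr[3],cr[0]:cr[2]],None,fx=k,fy=k,interpolation=cv2.INTER_CUBIC)
    for th,col in((1.36,(0,0,255)),(1.43,(0,255,0)),(1.50,(255,0,0))):
        pts=[]
        for r,y in((0,-.222),(.146,-.222),(.146,-.205),(.163,-.205),(.163,-.145),(.146,-.145),(.146,-.128),(0,-.128)):
            pts.append(w((.07-r*np.cos(th)+.003*np.sin(th),y,.066+r*np.sin(th)+.003*np.cos(th))))
        q=((proj(c,np.array(pts))-np.array(cr[:2])+.5)*k-.5).astype(np.int32)
        cv2.polylines(A,[q],True,col,1)
    out.append(cv2.resize(A,(400,320)) if 0 else A[:600,:780])
cv2.imwrite('pics/g1.png',out[0]);cv2.imwrite('pics/g2.png',out[1])
E
```

```text
[ 0.50439231 -0.146563    0.2251426 ] [ 0.05060389 -0.14392503  0.2251426 ] 0.004824526453152423
[ 0.49625207 -0.20361668  0.23514218] [ 0.04695919 -0.20144113  0.23514218] 0.0025001200101539087
[ 0.49352785 -0.22025663  0.21619178] [ 0.04554719 -0.21824339  0.21619178] 2.506160298297267e-05
```

View pics/g1.png

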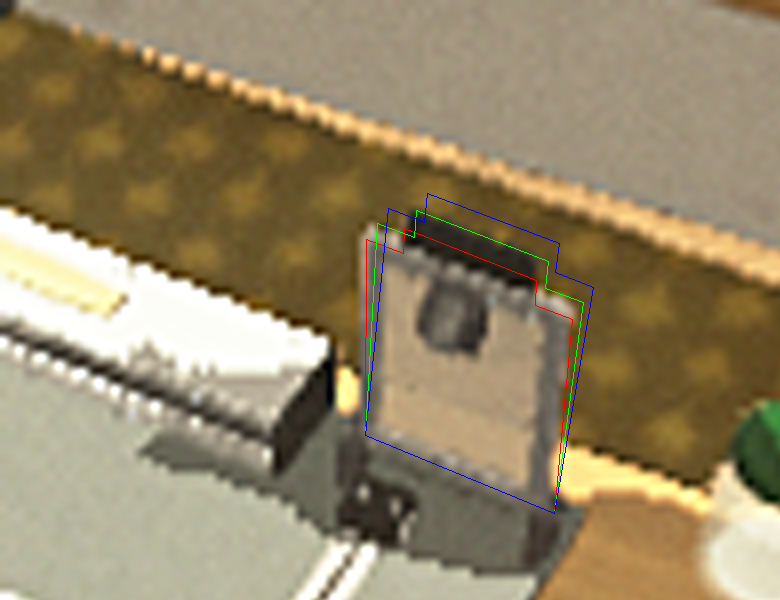

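View pics/g2.png

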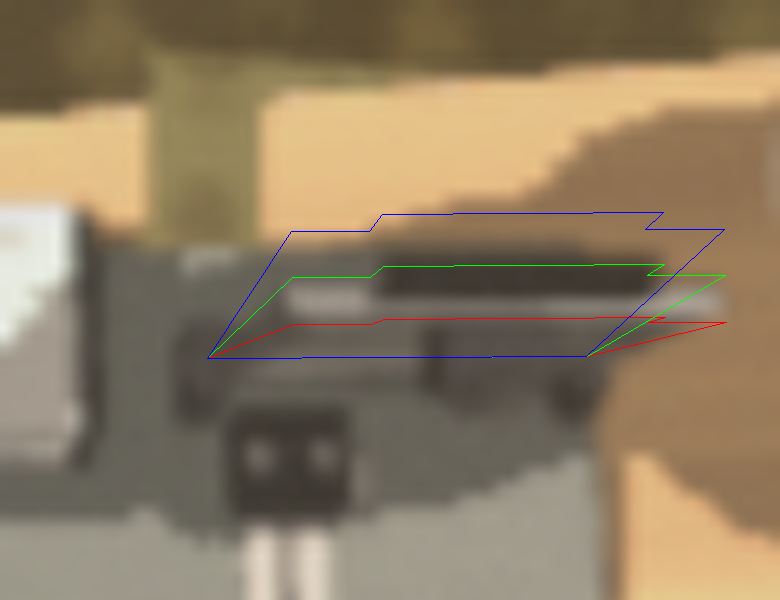

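>>> jog_arm(
  dp=[
    [0,0,-1.8],
    [-0.9,-2,-3.6],
    [-1.9,-4,-3.9],
    [-1.9,-6,-3.9],
    [-1.9,-8,-3.9],
  ],
  angular=[
    [0,0,0],
    [0,0,0],
    [0,0,0],
    [0,0,0],
    [0,0,0],
  ],
  claw=[0,0,0,0,0],
)

```text
t: 28.7
eef_pos: [0.5048, -0.0992, 0.3011]
tool_rot: [-0.001, 0.036, 0.999, 0.0]
contact_force: [0.9, 0.2, -0.3]
gripper_width: -0.004
```

```bash
python3 - <<'E'
from h import *
plan((.56,-.181,.30),85.5)
snap("scene","sc19.png",(190,60,390,210),4)
E
```

```text
86 dp [-2.43, -3.11, 0.03] ang [0.01, -0.03, 0.09]
266 dp [-2.43, -3.11, 0.03] ang [0.05, 0.01, -35.91]
t 28.7 q [-0.57  0.16  0.73  1.88 -0.12  1.14  1.71] tcp [ 0.5048 -0.0992  0.3011] F [ 0.9  0.2 -0.3] w -0.3
```

View pics/sc19.png

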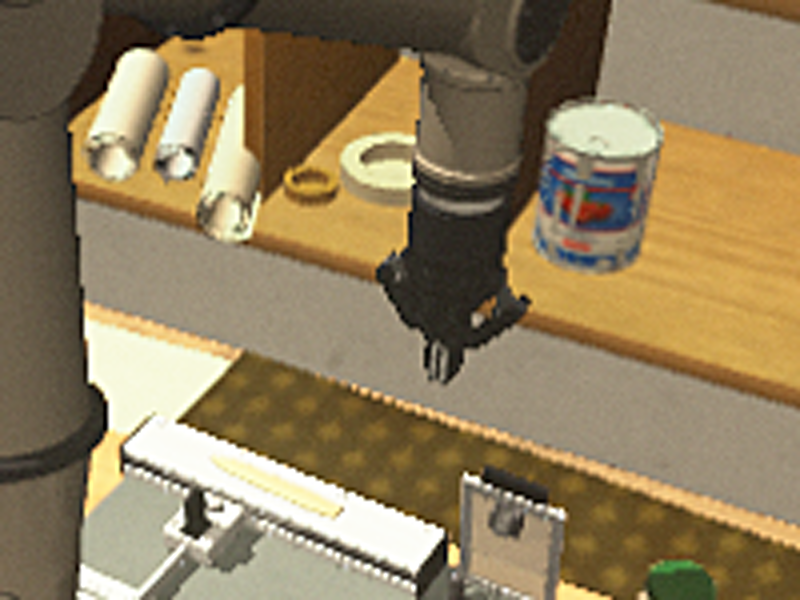

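>>> jog_arm(
  dp=[
    [0,-1,0],
    [0,-2,0],
    [-0.8,-3,0],
    [-1.6,-3.1,0],
    [-2.4,-3.1,0],
  ],
  angular=[
    [0,0,0],
    [0,0,0],
    [0,0,0],
    [0,0,0],
    [0,0,0],
  ],
  claw=[0,0,0,0,0],
)

```text
t: 29.25
eef_pos: [0.5584, -0.1805, 0.2996]
tool_rot: [-0.003, 0.038, 0.999, 0.001]
contact_force: [0.2, 0.3, -0.2]
gripper_width: -0.001
```

```bash
python3 - <<'E'
from h import *
plan((.56,-.181,.178),85.5)
snap("scene","sc20.png",(190,60,390,210),4)
snap("top","top20.png",(230,40,390,220),3.5)
E
```

```text
86 dp [-0.09, -0.02, 4.86] ang [0.01, -0.06, 0.04]
266 dp [-0.09, -0.02, 4.86] ang [0.1, 0.02, -35.96]
t 29.25 q [-0.38  0.34  0.76  1.72 -0.25  1.19  1.94] tcp [ 0.5584 -0.1805  0.2996] F [ 0.2  0.3 -0.2] w -0.1
```

View pics/sc20.png

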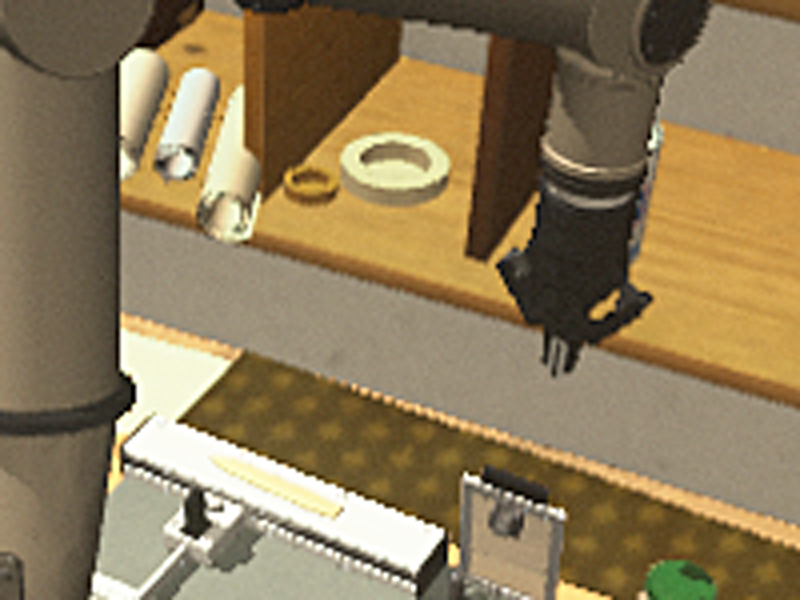

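View pics/top20.png

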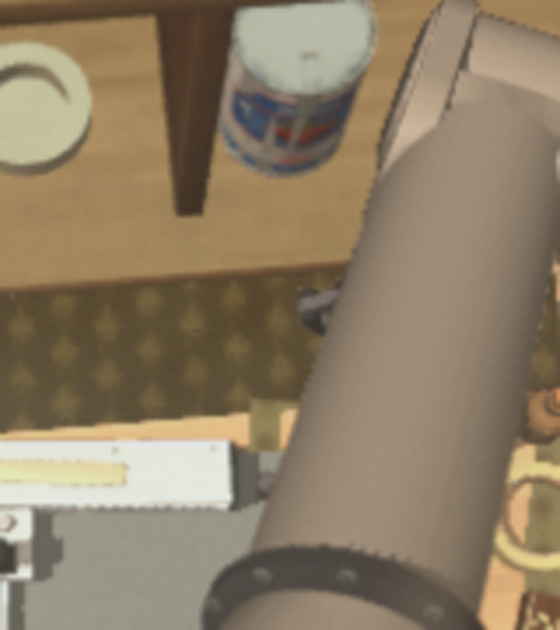

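>>> jog_arm(
  dp=[
    [0,0,1.2],
    [0,0,2.4],
    [0,0,3.6],
    [0,0,4.6],
    [0,0,4.85],
  ],
  angular=[
    [0,0,0],
    [0,0,0],
    [0,0,0],
    [0,0,0],
    [0,0,0],
  ],
  claw=[0,0,0,0,0],
)

```text
t: 29.85
eef_pos: [0.5552, -0.1783, 0.1765]
tool_rot: [-0.005, 0.036, 0.999, 0.001]
contact_force: [-0.1, -0.1, 0.0]
gripper_width: 0.005
```

```bash
python3 - <<'E'
from h import *
plan((.53,-.181,.178),85.5)
snap("scene","sc21.png",(240,110,360,200),6.6)
E
```

```text
86 dp [1.0, -0.18, -0.05] ang [0.02, -0.11, 0.07]
266 dp [1.0, -0.18, -0.05] ang [0.18, 0.03, -35.93]
t 29.85 q [-0.32  0.46  0.69  1.86 -0.36  0.95  2.03] tcp [ 0.5552 -0.1783  0.1765] F [-0.1 -0.1  0. ] w 0.4
```

View pics/sc21.png

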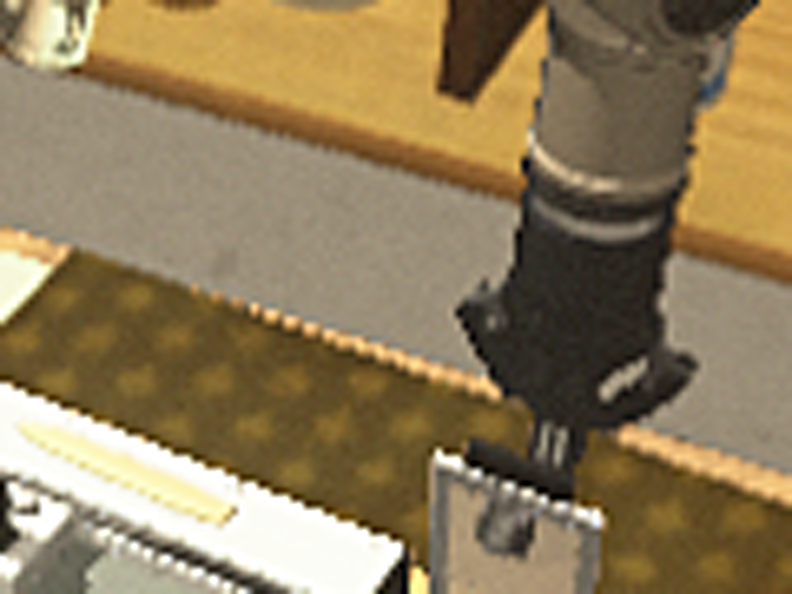

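```bash
cat > arc.py <<'E'
from h import *
import sys
p=np.load('cut.npy'); o=get_obs(); q=o["tool_rot"]; Rc=R.from_quat([q[1],q[2],q[3],q[0]])
def w(P): 
    a=p[2];P=np.array(P);return np.array([p[0]+np.cos(a)*P[0]-np.sin(a)*P[1],p[1]+np.sin(a)*P[0]+np.cos(a)*P[1],P[2]])
pen=.003
for th in [float(a) for a in sys.argv[1:]]:
    r=.108+(1.42-th)/1.42*.017
    P=w((.07-r*np.cos(th)+(.003-pen)*np.sin(th)+.011,-.175,.066+r*np.sin(th)+(.003-pen)*np.cos(th)))
    print(th,np.round(P,3),np.round(Rc.inv().apply(P-o["eef_pos"])/.025,2).tolist())
print(o["eef_pos"],o["contact_force"])
E
python3 arc.py 1.42 1.3 1.2 1.1 1.0 .9 .8 .7 .6 .5 .4 .3 .2 .1 0
```

```text
1.42 [ 0.516 -0.179  0.173] [1.58, -0.12, 0.19]
1.3 [ 0.503 -0.178  0.171] [2.11, -0.11, 0.25]
1.2 [ 0.492 -0.177  0.169] [2.54, -0.11, 0.35]
1.1 [ 0.482 -0.176  0.166] [2.96, -0.11, 0.49]
1.0 [ 0.471 -0.175  0.161] [3.37, -0.11, 0.67]
0.9 [ 0.461 -0.174  0.155] [3.77, -0.11, 0.9]
0.8 [ 0.452 -0.174  0.149] [4.14, -0.1, 1.17]
0.7 [ 0.443 -0.173  0.141] [4.49, -0.1, 1.48]
0.6 [ 0.435 -0.172  0.133] [4.81, -0.1, 1.83]
0.5 [ 0.428 -0.172  0.123] [5.1, -0.1, 2.21]
0.4 [ 0.422 -0.171  0.113] [5.34, -0.1, 2.62]
0.3 [ 0.417 -0.171  0.102] [5.55, -0.1, 3.06]
0.2 [ 0.412 -0.171  0.09 ] [5.71, -0.1, 3.52]
0.1 [ 0.409 -0.17   0.078] [5.83, -0.1, 4.0]
0.0 [ 0.408 -0.17   0.066] [5.9, -0.1, 4.5]
[ 0.55585189 -0.17863087  0.17723346] [-0.55710946  0.74773558  0.00845634]
```

>>> jog_arm(
  dp=[
    [0.6,-0.1,0.1],
    [1.1,-0.1,0.15],
    [1.6,-0.1,0.2],
    [2.1,-0.1,0.25],
    [2.5,-0.1,0.35],
  ],
  angular=[
    [0,0,0],
    [0,0,0],
    [0,0,0],
    [0,0,0],
    [0,0,0],
  ],
  claw=[0,0,0,0,0],
)

```text
t: 30.4
eef_pos: [0.4956, -0.1774, 0.172]
tool_rot: [-0.0, 0.036, 0.999, 0.0]
contact_force: [3.0, -1.0, -0.8]
gripper_width: 0.002
```

```bash
python3 arc.py 1.1 1.0 .9 .8 .7 .6 .5 .4 .3; python3 - <<'E'
from h import *
snap("scene","sc22.png",(240,110,360,200),6.6)
E
```

```text
1.1 [ 0.482 -0.176  0.166] [0.56, 0.02, 0.26]
1.0 [ 0.471 -0.175  0.161] [0.97, 0.02, 0.44]
0.9 [ 0.461 -0.174  0.155] [1.37, 0.02, 0.66]
0.8 [ 0.452 -0.174  0.149] [1.75, 0.02, 0.93]
0.7 [ 0.443 -0.173  0.141] [2.1, 0.02, 1.24]
0.6 [ 0.435 -0.172  0.133] [2.42, 0.03, 1.58]
0.5 [ 0.428 -0.172  0.123] [2.71, 0.03, 1.96]
0.4 [ 0.422 -0.171  0.113] [2.96, 0.03, 2.37]
0.3 [ 0.417 -0.171  0.102] [3.17, 0.03, 2.81]
[ 0.49558549 -0.17739855  0.17204603] [ 3.03525932 -0.97297775 -0.83358553]
```

View pics/sc22.png

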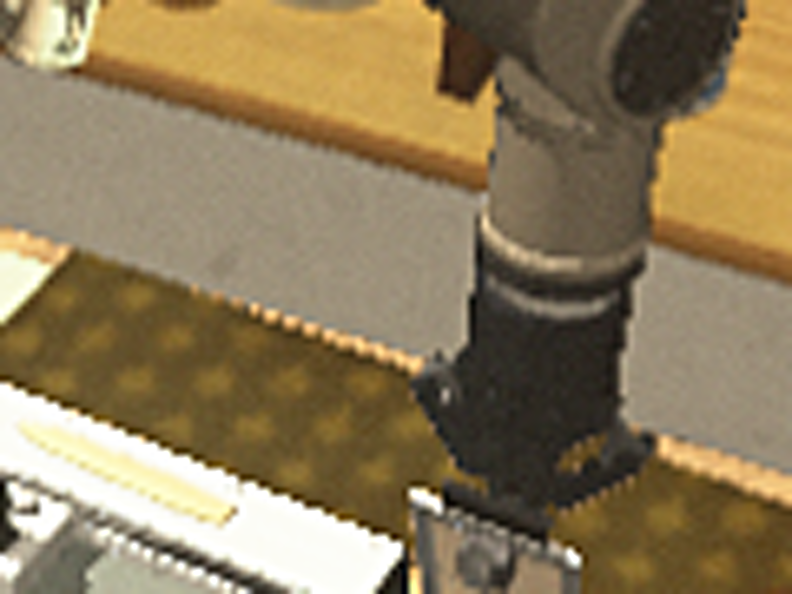

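>>> jog_arm(
  dp=[
    [0.5,0,0.2],
    [1.0,0,0.4],
    [1.4,0,0.65],
    [1.75,0,0.9],
    [2.1,0,1.2],
  ],
  angular=[
    [0,0,0],
    [0,0,0],
    [0,0,0],
    [0,0,0],
    [0,0,0],
  ],
  claw=[0,0,0,0,0],
)

```text
t: 30.95
eef_pos: [0.4431, -0.1736, 0.1413]
tool_rot: [-0.001, 0.036, 0.999, 0.0]
contact_force: [1.1, -0.2, -0.2]
gripper_width: -0.002
```

```bash
python3 arc.py .7 .6 .5 .4 .3 .2 .1 0; python3 - <<'E'
from h import *
snap("scene","sc23.png",(240,110,360,240),4.6)
E
```

```text
0.7 [ 0.443 -0.173  0.141] [-0.01, 0.03, 0.01]
0.6 [ 0.435 -0.172  0.133] [0.31, 0.03, 0.35]
0.5 [ 0.428 -0.172  0.123] [0.6, 0.03, 0.73]
0.4 [ 0.422 -0.171  0.113] [0.85, 0.03, 1.14]
0.3 [ 0.417 -0.171  0.102] [1.06, 0.03, 1.58]
0.2 [ 0.412 -0.171  0.09 ] [1.22, 0.03, 2.04]
0.1 [ 0.409 -0.17   0.078] [1.34, 0.03, 2.52]
0.0 [ 0.408 -0.17   0.066] [1.42, 0.03, 3.01]
[ 0.4430557  -0.17355915  0.14128125] [ 1.06581859 -0.22387879 -0.19903535]
```

View pics/sc23.png

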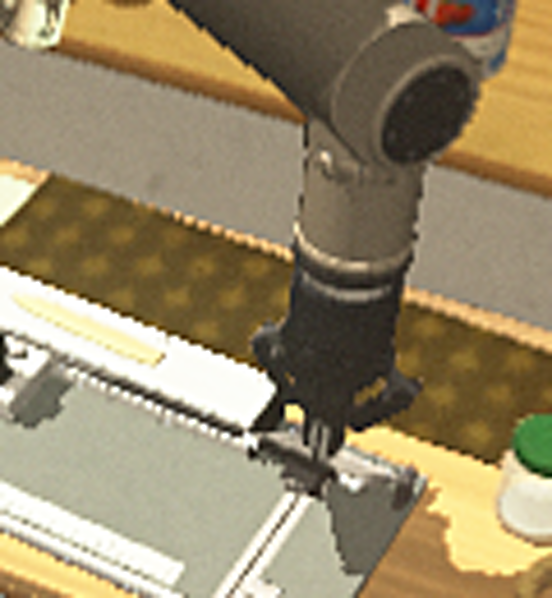

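>>> jog_arm(
  dp=[
    [0.3,0,0.35],
    [0.6,0,0.75],
    [0.85,0,1.15],
    [1.05,0,1.6],
    [1.2,0,2.0],
  ],
  angular=[
    [0,0,0],
    [0,0,0],
    [0,0,0],
    [0,0,0],
    [0,0,0],
  ],
  claw=[0,0,0,0,0],
)

```text
t: 31.5
eef_pos: [0.4123, -0.1713, 0.0905]
tool_rot: [-0.002, 0.037, 0.999, 0.0]
contact_force: [-0.2, 0.7, 0.3]
gripper_width: 0.002
```

```bash
python3 arc.py .2 .1 0; python3 - <<'E'
from h import *
snap("scene","sc24.png",(250,140,350,220),8)
E
```

```text
0.2 [ 0.412 -0.171  0.09 ] [-0.0, 0.03, 0.01]
0.1 [ 0.409 -0.17   0.078] [0.12, 0.03, 0.49]
0.0 [ 0.408 -0.17   0.066] [0.19, 0.03, 0.98]
[ 0.41234601 -0.17130685  0.09050953] [-0.17419102  0.69806822  0.25967855]
```

View pics/sc24.png

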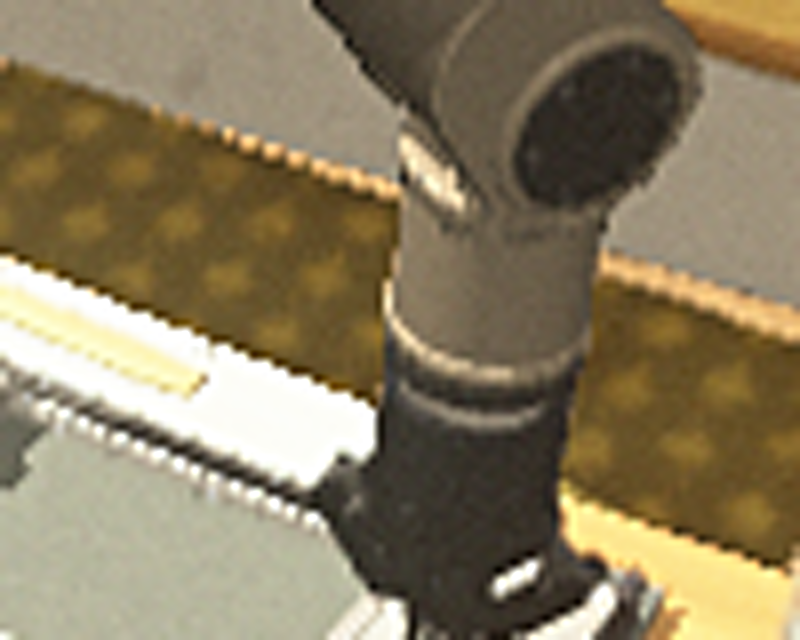

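>>> jog_arm(
  dp=[
    [0.1,0,0.25],
    [0.15,0,0.5],
    [0.2,0,0.75],
    [0.2,0,0.9],
    [0.2,0,1.0],
  ],
  angular=[
    [0,0,0],
    [0,0,0],
    [0,0,0],
    [0,0,0],
    [0,0,0],
  ],
  claw=[0,0,0,0,0],
)

```text
t: 32.05
eef_pos: [0.4083, -0.1711, 0.0667]
tool_rot: [-0.001, 0.036, 0.999, 0.001]
contact_force: [-9.2, 2.4, 43.0]
gripper_width: 0.001
```

```bash
python3 - <<'E'
from h import *
plan((.408,-.17,.066),85.5)
snap("scene","sc25.png",(260,180,360,260),8)
E
```

```text
86 dp [0.02, 0.04, 0.03] ang [0.01, -0.03, 0.06]
266 dp [0.02, 0.04, 0.03] ang [0.05, 0.02, -35.94]
t 32.05 q [-0.25  0.42  0.61  2.26 -0.44  0.58  2.2 ] tcp [ 0.4083 -0.1711  0.0667] F [-9.2  2.4 43. ] w 0.0
```

View pics/sc25.png

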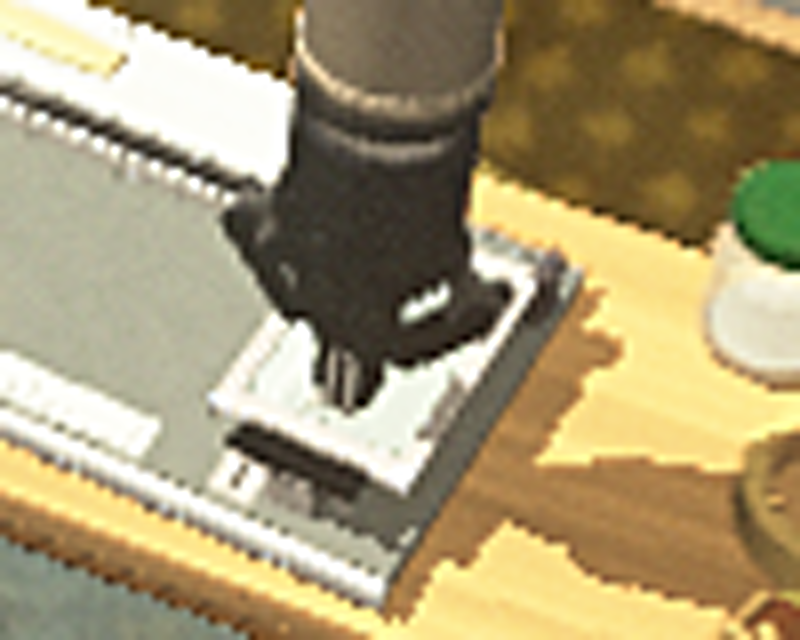

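>>> jog_arm(
  dp=[
    [0,0,-0.5],
    [0,0,-2],
    [0,0,-4],
    [0,0,-6],
    [0,0,-8],
  ],
  angular=[
    [0,0,0],
    [0,0,0],
    [0,0,0],
    [0,0,0],
    [0,0,0],
  ],
  claw=[0,0,0,0,0],
)

```text
t: 32.6
eef_pos: [0.408, -0.1716, 0.2685]
tool_rot: [-0.002, 0.037, 0.999, 0.0]
contact_force: [2.5, 1.0, 0.0]
gripper_width: 0.0
```

```bash
python3 - <<'E'
from h import *
plan((.45,.1,.30),85.5)
snap("scene","sc26.png",(260,180,360,260),8)
E
```

```text
86 dp [-0.87, 10.96, -1.26] ang [0.0, -0.04, 0.05]
266 dp [-0.87, 10.96, -1.26] ang [0.07, 0.0, -35.95]
t 32.6 q [-0.56  0.02  0.85  2.07 -0.02  1.06  1.8 ] tcp [ 0.408  -0.1716  0.2685] F [2.5 1.  0. ] w 0.0
```

View pics/sc26.png

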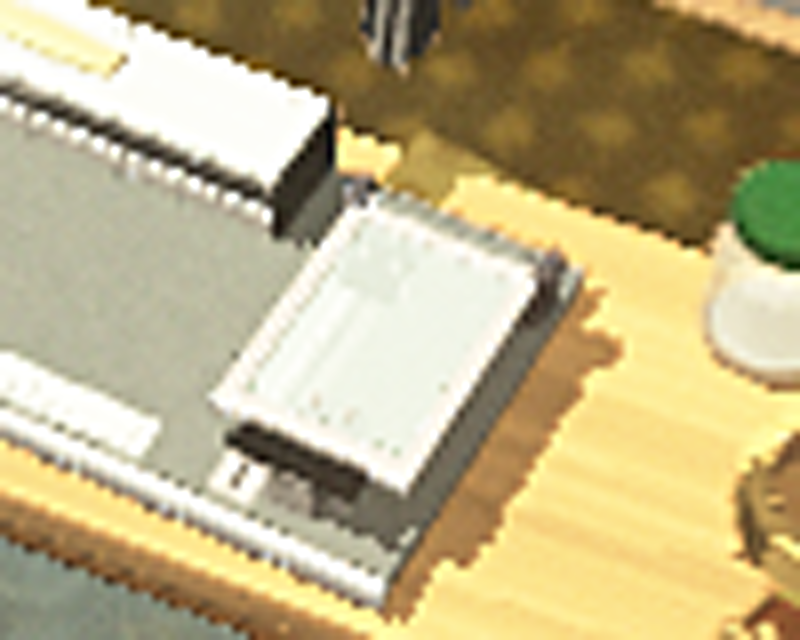

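```bash
python3 - <<'E'
from h import *
t=snap("top","top27.png"); s=snap("scene","sc27.png"); p=np.load('cut.npy')
def w(P): 
    a=p[2];P=np.array(P);return np.array([p[0]+np.cos(a)*P[0]-np.sin(a)*P[1],p[1]+np.sin(a)*P[0]+np.cos(a)*P[1],P[2]])
for n,c,cr,k in(('sc27',s,(270,190,350,250),10),):
    img=cv2.imread(f'pics/full_{n}.png')
    A=cv2.resize(img[cr[1]:cr[3],cr[0]:cr[2]],None,fx=k,fy=k,interpolation=cv2.INTER_CUBIC)
    for th,col in((0,(0,0,255)),(.06,(0,200,0)),(.12,(255,0,0))):
        pts=[w((.07-r*np.cos(th)+.003*np.sin(th),y,.066+r*np.sin(th)+.003*np.cos(th))) for r,y in((0,-.222),(.146,-.222),(.146,-.205),(.163,-.205),(.163,-.145),(.146,-.145),(.146,-.128),(0,-.128))]
        q=((proj(c,np.array(pts))-np.array(cr[:2])+.5)*k-.5).astype(np.int32)
        cv2.polylines(A,[q],True,col,1)
    cv2.imwrite(f'pics/{n}o.png',A)
o=get_obs();print(o["contact_force"])
im=cv2.imread('pics/full_top27.png'); cv2.imwrite('pics/top27c.png',cv2.resize(im[130:270,90:420],None,fx=2.4,fy=2.4,interpolation=cv2.INTER_CUBIC))
E
```

```text
[ 0.53469432  0.71714653 -1.27147805]
```

View pics/sc27o.png

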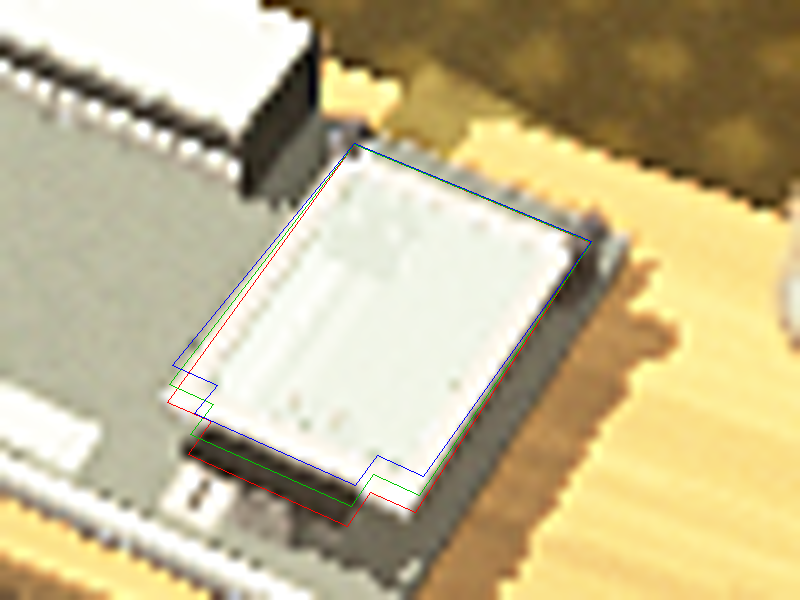

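View pics/top27c.png

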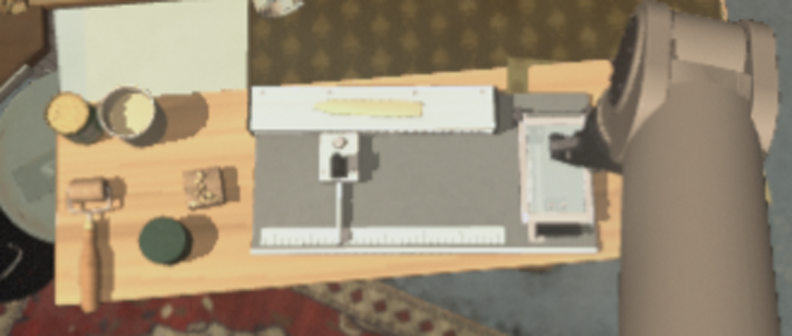

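```bash
python3 - <<'E'
from h import *
p=np.load('cut.npy'); s=cam("scene"); t=cam("top")
def w(P): 
    a=p[2];P=np.array(P);return np.array([p[0]+np.cos(a)*P[0]-np.sin(a)*P[1],p[1]+np.sin(a)*P[0]+np.cos(a)*P[1],P[2]])
out=[]
for fn,yc in(('scene0.png',-.056),('full_sc27.png',None)):
    img=cv2.imread('pics/'+fn)
    if yc is None:
        # tab from tcp contact: yc= joint-.06
        T=np.array([.4713,.096])-p[:2]; yc=-np.sin(p[2])*T[0]+np.cos(p[2])*T[1]+.0205; print('tab yc',yc,'joint',yc+.06)
    c0=proj(s,w((0,yc,.07)))[0].astype(int); x0,y0=c0[0]-16,c0[1]-18
    A=cv2.resize(img[y0:y0+36,x0:x0+36],None,fx=11,fy=11,interpolation=cv2.INTER_CUBIC)
    for z,col in((.082,(0,0,255)),(.075,(0,200,0))):
        ring=np.array([w((.033+.007*np.cos(a),yc+.007*np.sin(a),z)) for a in np.linspace(0,6.28,25)])
        q=((proj(s,ring)-[x0,y0]+.5)*11-.5).astype(np.int32); cv2.polylines(A,[q],True,col,1)
    tb=np.array([w((a,yc+b,.109)) for a,b in((-.012,-.006),(.012,-.006),(.012,.006),(-.012,.006))])
    q=((proj(s,tb)-[x0,y0]+.5)*11-.5).astype(np.int32); cv2.polylines(A,[q],True,(255,0,255),1)
    out.append(A)
cv2.imwrite('pics/pin.png',np.hstack(out))
E
```

```text
tab yc 0.11579920276520239 joint 0.1757992027652024
```

View pics/pin.png

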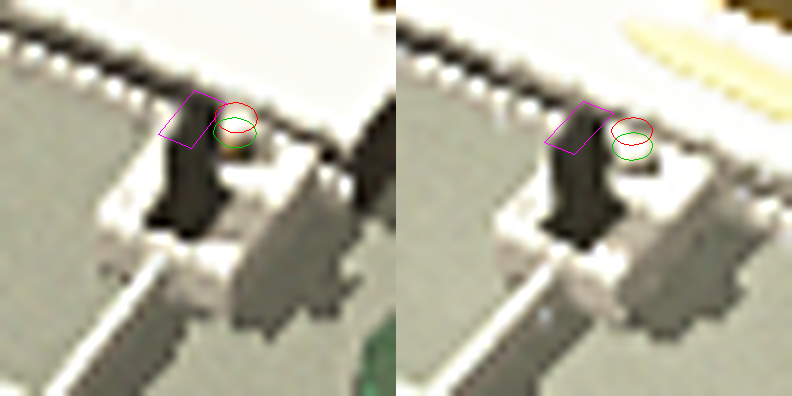

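```bash
python3 - <<'E'
from h import *
o=get_obs(); print(o["t"],o["eef_pos"],o["contact_force"],np.abs(o["joint_vel"]).max())
print(hand_in())
E
```

```text
32.75 [ 0.41071544 -0.17162723  0.26969847] [ 0.53469432  0.71714653 -1.27147805] 0.08000793550017457
the job is handed in; nothing more can be done
None
```

The strip cutter is set up and the job was handed in at 32.75 s, with the tool about 200 mm above the cutter and touching nothing. I don't have the verdict: `hand_in()` reports none.

- **Tin and block:** Both stand upright on the plywood left of the cutter, the block near (0.46, 0.30) and the tin near (0.395, 0.35). The last top view confirms this.
- **Length stop:** I pushed it left by the tab at about 2–3 N. Near joint 0.176 (worked out from the tool position) the force fell away. After 2–3 mm more it rose to about 7 N, and the carriage stopped moving. The close-up shows the pin head lower, with its shaft no longer visible, so I take it as seated. I couldn't read the joint itself.
- **Guard:** I swung it down from behind and pressed it shut. It stayed level after I let go and matches the 0 rad outline in the picture. The final press reached 43 N at the shut fingertips, more than I intended and well above the 8–14 N the latch needs. The 40 N limit is stated for the arm and gripper body; I assumed it doesn't cover the fingertips. I inferred the latch snap from that force and the angle; I didn't see it.
- **Other things:** None of the bystanders visible in the last pictures had moved. The arm hid part of the right end in the last top view, and earlier pictures showed nothing moved there.

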